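Fetch the blusher from behind the lipstick testers

ROBOT

A 7-joint arm with a two-finger parallel gripper is mounted at the origin on the work surface. World frame = base frame: x ahead of the robot, y to its left, z up, the work surface at z = 0. Lengths are in m, angles in rad, forces in N, time in s.
With the tool pointing down it reaches from about 0.4 to 0.875 m from the base axis. Payload 19.3 kg.
Tool frame: the origin (TCP) lies between the finger pads; the fingertips stand 17 mm ahead of it and the grasp point (between the pads) lies 2 mm behind it; x points along the fingers, y is the direction in which the jaws open and shut, and the axes are right-handed (so a half turn about x gives the same grasp; the last joint's range is limited). The gripper opens to 85 mm and grips with 20 to 120 N. Pads are 22 mm wide; open, the fingers measure 114 mm over their backs; the gripper's body (76 mm by 85 mm) begins 54 mm behind the grasp point. The pads swing forward as they close: fully open they stand 13 mm farther back than shut.
Start: joints at [1.077, 0.521, -0.036, 1.599, 0.021, 1.021, -0.113], TCP at [0.257, -0.57, 0.21] pointing down, gripper open.
Joint ranges: [-2.91, 2.91], [-0.3, 2.13], [-1.5, 1.42], [0.17, 2.43], [-1.26, 4.41], [0.16, 1.93], [-2.52, 2.52]. Speed limits (rad/s): [1.89, 1.89, 2.39, 2.39, 3.01, 3.01, 3.01].

INTERFACE

Orientations are given as [roll, pitch, yaw] about the fixed x, y, z axes, in that order (R = Rz(yaw) Ry(pitch) Rx(roll)).
In Python, from workcell import bot gives the robot as it stands.
- The arm moves only by the shell command python3 -m creep 'ROWS' [FORCE]. ROWS is JSON, a list of rows, each an object of numbers: "wx", "wy", "wz": the turn, a rotation vector about the tool's x, y, z in degrees; "tx", "ty", "tz": the shift along the tool's x, y, z in m; "claw": the closure, from 0 (fully open) to 1 (shut). A call has 1 to 8 rows; each row is the pose to reach, as a shift and turn from the pose measured when the call began, along the tool's axes at that moment; what a row does not reach only later rows make up. A row lasts 1/10 s, in which the tool goes at most 50 mm and 8.59 degrees, less where a joint would pass 70% of its speed; a pose out of reach is approached as far as the arm can. A call with a gripper value outside its range is refused whole. The fingers move at their own pace and stop on an object; FORCE is the grip in N (left out, the last holds). Time passes only in rows, so rows that repeat a pose let the fingers close. It gives the time, the measured TCP pose, the force and the opening at its end, in the units of the state.
- bot.observe(): the state, without advancing time (a new reading comes with each control period).
- bot.grab_frame(name): name is "scene" or "side" or "wrist"; returns the picture (384x512x3 uint8, blue, green, red); there is no depth.
- bot.get_calibration(name): a dict with "fx", "fy", "cx", "cy" (pixels), "R" (3x3) and "t" (3): a world point X has camera coordinates R X + t. Camera axes: x right, y down, z forward; pixel columns grow to the right and rows downward; lengths in m; the calibration is good to about 2 mm. A picture is of the moment at which its call begins: read the wrist's pose just before it. get_calibration takes no time and is no camera call; for the wrist camera it gives the pose at the moment of the call.
- bot.job_done(): hands the job in, once; it reports no verdict.
The state is a dict: "clock": time; "qpos": joint angles; "qd": joint speeds; "joint_efforts": joint torques, N m; "position": TCP position; "tool_rot": TCP orientation; "force": force on the tool from outside, world axes, zero at the start; "moment": the same for the moment, N m; "grip_width": finger opening in m.
Only numpy, scipy, OpenCV 4.12 (cv2) and the standard library are available. Lean on these libraries where they do the work, as an engineer would, in place of code of your own. Each camera call takes 0.05 s, during which the arm holds its last target.

TASK

A customer wants to see the pot of blusher that stands behind the three lipstick testers on the display stand: first stand all three lipsticks on the wooden side tray, then fetch the pot and stand it in the middle of the round blue pad while the lipsticks wait on the tray. After that put the lipsticks back on the stand, each in the middle of the spot of its own colour (they may have been mixed up before). Keep everything upright and leave the amber bottle behind the stand alone.

Things in the scene. Friction and masses are not known exactly. Their poses are not given: they have to be found in the camera images.
- lip_red_center (a point): Lipstick tester, bright red bullet, loose, 88 mm tall, 70 g, upright on one of the spots, not always its own. From its underside: steel foot 34 mm across to 10 mm; black tube 24 mm across to 48 mm; silver tube 23 mm across to 72 mm (grip either tube); bullet 16 mm across to 88 mm. The point is on its axis, 44 mm above the underside. z up; round, yaw does not matter.
- lip_plum_center (a point): Lipstick tester, purple (plum) bullet, loose, 88 mm tall, 70 g, upright on one of the spots, not always its own. From its underside: steel foot 34 mm across to 10 mm; black tube 24 mm across to 48 mm; silver tube 23 mm across to 72 mm (grip either tube); bullet 16 mm across to 88 mm. The point is on its axis, 44 mm above the underside. z up; round, yaw does not matter.
- lip_peach_center (a point): Lipstick tester, pale peach bullet, loose, 88 mm tall, 70 g, upright on one of the spots, not always its own. From its underside: steel foot 34 mm across to 10 mm; black tube 24 mm across to 48 mm; silver tube 23 mm across to 72 mm (grip either tube); bullet 16 mm across to 88 mm. The point is on its axis, 44 mm above the underside. z up; round, yaw does not matter.
- pot_center (a point): Round blusher pot, loose, white with a fixed green lid, 52 mm across, 36 mm high, 120 g, on the 6 mm thick black base of the display stand, behind the lipsticks (54 mm from each spot's centre) and 40 mm in front of the stand's 40 mm high back rail. The point is on its axis, half-way up (18 mm). z up; yaw does not matter.
- spot_red: Bright red spot fixed on the stand, home of that lipstick: disc 46 mm across, 3 mm thick; origin at the centre of its underside, top 3 mm above. z up, x straight back towards the back rail, y along the rail. The spots form an arc before the pot: one straight in front, two 25 mm farther back and 46 mm to either side; which colour is where varies.
- spot_plum: Purple (plum) spot fixed on the stand, home of that lipstick: disc 46 mm across, 3 mm thick; origin at the centre of its underside, top 3 mm above. z up, x straight back towards the back rail, y along the rail. The spots form an arc before the pot: one straight in front, two 25 mm farther back and 46 mm to either side; which colour is where varies.
- spot_peach: Pale peach spot fixed on the stand, home of that lipstick: disc 46 mm across, 3 mm thick; origin at the centre of its underside, top 3 mm above. z up, x straight back towards the back rail, y along the rail. The spots form an arc before the pot: one straight in front, two 25 mm farther back and 46 mm to either side; which colour is where varies.
- tray_in (a point): Shallow light wooden side tray, fixed, 220 mm along its x, 110 mm along its y, with a 5 mm thick rim standing 9 mm above its floor (14 mm above the counter). It lies to the left or the right of the stand. The point is the centre of its inner floor, 5 mm above the counter. z up.
- pad: Round blue customer pad with a thin steel edge, fixed, 110 mm across and 6 mm thick, on the other side of the stand from the tray. The origin is the centre of its underside on the counter; its upper face is 6 mm above. z up.
- bottle_center (a point): Bystander, loose: small amber glass bottle with black cap, 38 mm across, 68 mm tall, behind the stand. To be left alone. The point is on its axis half-way up (34 mm).

How it is judged:
By the outcome, as a careful person would: the job done as asked, in the order asked, and still so for the second after the job is handed in, with the robot touching nothing.
It also fails if it takes over 147 s, if anything falls off the work surface, if the arm or the gripper's body presses on something with over 40 N, if the wrist force passes 120 N, or if a joint passes its speed limit or range.

## Working session

There is one attempt and no reset: what is moved stays moved. The work goes in short steps, Python scripts to look and compute and a shell command to move; the robot and the scene stay as the last step left them, time stands still between calls to the robot, and variables do not carry over. Pictures are saved under pics/ and viewed, and the job is handed in when it is done.

```bash
ls; mkdir -p pics; python3 - <<'E'
from workcell import bot
import cv2
s=bot.observe()
for k in s: print(k,s[k])
for n in ["scene","side","wrist"]:
    c=bot.get_calibration(n); im=bot.grab_frame(n); cv2.imwrite(f"pics/{n}0.png",im)
    print(n,c)
E
```

```text
pics
clock 0.0
qpos [ 1.07679439  0.52204142 -0.0363211   1.60001279  0.0212149   1.02106771
 -0.11278273]
qd [ 0.00072902 -0.00101076 -0.00066507 -0.00217164 -0.00017768  0.00040676
 -0.00160362]
joint_efforts [ 5.42031266e-04 -9.27111697e+01  1.98046647e+00 -3.69933915e+01
  1.79820863e-02  8.27897602e-03 -2.42181000e-05]
position [ 0.25682815 -0.56939941  0.20940702]
tool_rot [-1.48632458  1.56965246  2.07907972]
force [ 0.53597453  0.21209711 -0.34703428]
moment [-0.00714338 -0.01734596 -0.01353793]
grip_width 0.08547690338324532
scene {'fx': 442.46263599112535, 'fy': 442.46263599112535, 'cx': 254.47475695267755, 'cy': 188.84991804324855, 'R': array([[-0.22077502,  0.97532243,  0.00213235],
       [ 0.72326133,  0.16518418, -0.67052758],
       [-0.65433282, -0.1464935 , -0.74188154]]), 't': array([ 0.13436403, -0.41844271,  1.48109906])}
side {'fx': 448.14805444486103, 'fy': 448.14805444486103, 'cx': 255.77374832852098, 'cy': 202.1065492120835, 'R': array([[-0.9291823 , -0.36959093, -0.00477472],
       [-0.2244633 ,  0.5744883 , -0.78713367],
       [ 0.29366049, -0.73031893, -0.61676396]]), 't': array([0.57849322, 0.17529652, 0.75315274])}
wrist {'fx': 296.66751784837345, 'fy': 296.66751784837345, 'cx': 257.570443128217, 'cy': 194.78354021282254, 'R': array([[ 4.11937418e-01, -9.11211660e-01, -9.35319529e-04],
       [-8.79604412e-01, -3.97916109e-01,  2.60689178e-01],
       [-2.37915197e-01, -1.06564916e-01, -9.65422331e-01]]), 't': array([-0.62409747, -0.03517547,  0.37785124])}
```

View pics/scene0.png

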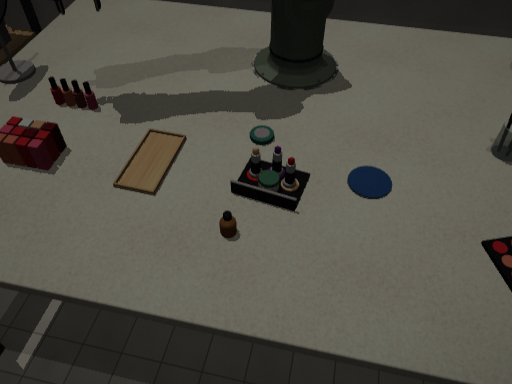

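View pics/side0.png

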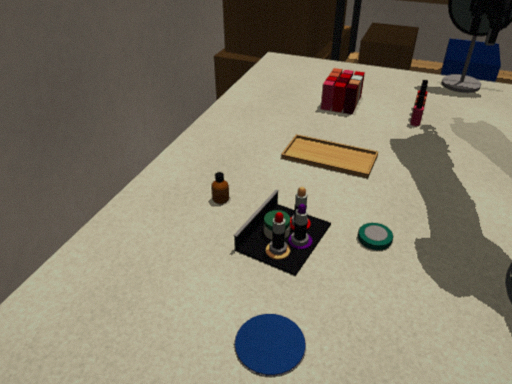

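View pics/wrist0.png

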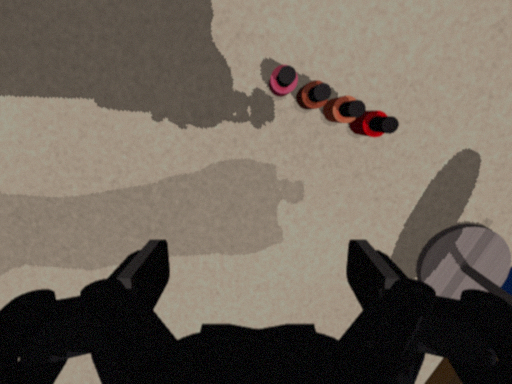

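The peach lipstick stands on the red spot, plum is in the front and red is on the peach spot. The tray is on the −y side (scene ~150,160) and the pad is at (370,182). Next I'll zoom in and measure coarsely.

```bash
cat > h.py <<'E'
import numpy as np, cv2
from workcell import bot
from scipy.spatial.transform import Rotation as Ro
def ray(c,u,v):
    R=np.array(c['R']);t=np.array(c['t'])
    d=R.T@np.array([(u-c['cx'])/c['fx'],(v-c['cy'])/c['fy'],1.]); return -R.T@t,d/np.linalg.norm(d)
def onz(c,u,v,z):
    o,d=ray(c,u,v); return o+d*(z-o[2])/d[2]
def tri(rays):
    A=np.zeros((3,3));b=np.zeros(3)
    for o,d in rays:
        P=np.eye(3)-np.outer(d,d);A+=P;b+=P@o
    x=np.linalg.solve(A,b); return x,[float(np.linalg.norm((np.eye(3)-np.outer(d,d))@(x-o))) for o,d in rays]
def proj(c,X):
    p=np.array(c['R'])@np.array(X)+np.array(c['t']); return np.array([c['fx']*p[0]/p[2]+c['cx'],c['fy']*p[1]/p[2]+c['cy']])
def blobs(im,lo,hi,amin=15,roi=None):
    h=cv2.cvtColor(im,cv2.COLOR_BGR2HSV)
    lo=np.array(lo);hi=np.array(hi)
    if lo[0]<=hi[0]: m=cv2.inRange(h,lo,hi)
    else: m=cv2.inRange(h,lo,np.array([179,hi[1],hi[2]]))|cv2.inRange(h,np.array([0,lo[1],lo[2]]),hi)
    if roi is not None:
        k=np.zeros_like(m);x0,y0,x1,y1=roi;k[y0:y1,x0:x1]=255;m&=k
    n,l,s,ce=cv2.connectedComponentsWithStats(m)
    return [(s[i],ce[i]) for i in range(1,n) if s[i,4]>=amin],m
def toolR():
    s=bot.observe();return np.array(s['position']),Ro.from_euler('xyz',s['tool_rot']).as_matrix()
def rel(p,R=None):
    P,T=toolR(); out={'t':np.round(T.T@(np.array(p)-P),4)}
    if R is not None: out['w']=np.round(Ro.from_matrix(T.T@R).as_rotvec(degrees=True),2)
    return out
def down(yaw):  # tool x down, jaw axis y at world yaw
    y=np.array([np.cos(yaw),np.sin(yaw),0]);x=np.array([0,0,-1.]);return np.stack([x,y,np.cross(x,y)],1)
E
python3 - <<'E'
from h import *
a=cv2.imread('pics/scene0.png');b=cv2.imread('pics/side0.png')
A=cv2.resize(a[130:245,205:325],None,fx=3.3,fy=4,interpolation=cv2.INTER_CUBIC);A=cv2.resize(a[130:245,205:325],None,fx=4,fy=4,interpolation=2)
B=cv2.resize(b[170:285,200:345],None,fx=4,fy=4,interpolation=2)
cv2.imwrite('pics/A.png',A);cv2.imwrite('pics/B.png',B)
cs=bot.get_calibration('scene');cd=bot.get_calibration('side')
for n,im,c in(('scene',a,cs),('side',b,cd)):
    bl,m=blobs(im,(100,120,60),(125,255,255),200)
    for s,ce in bl: print(n,'pad',s,ce.round(1),onz(c,*ce,.006).round(4))
    bl,m=blobs(im,(5,60,80),(25,255,255),500)
    for s,ce in bl: print(n,'tray',s,ce.round(1),onz(c,*ce,.01).round(4))
print('tray corners scene',[onz(cs,*p,.014).round(3) for p in((153,131),(186,136),(152,191),(116,184))])
print('R0',toolR()[1].round(3))
E
```

```text
scene tray [ 113  128   72   63 2173] [150.1 160.6] [ 0.5524 -0.292   0.01  ]
side pad [ 235  314   70   61 3306] [269.8 343.9] [0.4896 0.2756 0.006 ]
side tray [ 281  134   98   42 2039] [331.  153.8] [ 0.5367 -0.2915  0.01  ]
tray corners scene [array([ 0.444, -0.326,  0.014]), array([ 0.444, -0.23 ,  0.014]), array([ 0.655, -0.246,  0.014]), array([ 0.653, -0.341,  0.014])]
R0 [[-0.     0.411 -0.912]
 [ 0.001 -0.912 -0.411]
 [-1.    -0.001  0.   ]]
```

View pics/A.png

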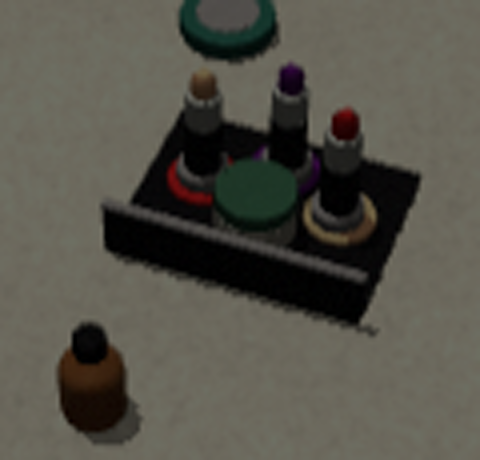

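View pics/B.png

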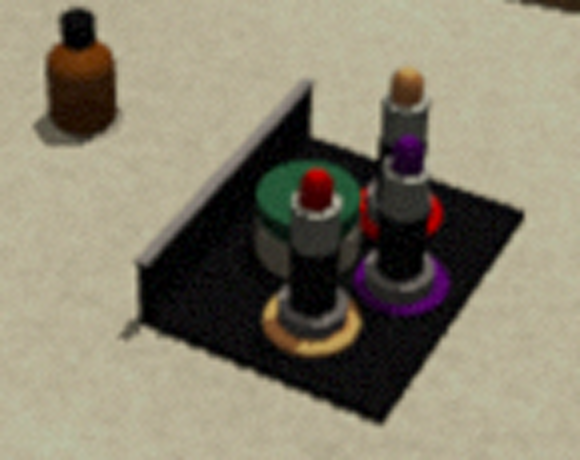

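```bash
python3 - <<'E'
from h import *
cs=bot.get_calibration('scene');cd=bot.get_calibration('side')
S=lambda x,y:ray(cs,205+x/4-.4,130+y/4-.4)
D=lambda x,y:ray(cd,200+x/4-.4,170+y/4-.4)
for n,p,q in(('peach',(204,82),(407,86)),('plum',(291,77),(408,154)),('red',(345,123),(316,186)),('bottlecap',(90,342),(78,30)),('potlid',(257,189),(308,196))):
    x,e=tri([S(*p),D(*q)]);print(n,x.round(4),np.round(e,4))
a=cv2.imread('pics/scene0.png')
bl,m=blobs(a,(95,80,30),(130,255,255),200)
for s,ce in bl: print('pad',s,ce.round(1),onz(cs,*ce,.006).round(4))
E
```

```text
peach [ 0.5331 -0.0145  0.0871] [0. 0.]
plum [0.5171 0.0359 0.0873] [0.0001 0.0001]
red [0.549  0.0741 0.0877] [0.0007 0.0007]
bottlecap [ 0.7208 -0.0363  0.0584] [0.0001 0.0001]
potlid [0.5681 0.0265 0.039 ] [0.0001 0.0001]
pad [ 348  166   44   32 1079] [369.5 181.7] [0.4975 0.2711 0.006 ]
```

```bash
python3 - <<'E'
from h import *
c=bot.get_calibration('wrist');P,T=toolR()
C=-np.array(c['R']).T@np.array(c['t'])
print('cam in tool',(T.T@(C-P)).round(4),'axes in tool\n',(np.array(c['R'])@T).round(3))
print(rel([0.48,0.03,0.29],down(np.radians(-10.3))))
E
```

```text
cam in tool [-0.1639 -0.0004 -0.0651] axes in tool
 [[-0.     1.    -0.001]
 [-0.261  0.001  0.965]
 [ 0.965  0.     0.261]]
{'t': array([-0.0801, -0.4548, -0.4499]), 'w': array([-5.542e+01, -2.000e-02,  5.000e-02])}
```

```bash
python3 -m creep '[{"tx":-0.08,"ty":-0.06,"tz":-0.06,"wx":-8},{"tx":-0.08,"ty":-0.12,"tz":-0.11,"wx":-15},{"tx":-0.08,"ty":-0.17,"tz":-0.15,"wx":-22},{"tx":-0.08,"ty":-0.22,"tz":-0.2,"wx":-29},{"tx":-0.08,"ty":-0.27,"tz":-0.25,"wx":-36},{"tx":-0.08,"ty":-0.32,"tz":-0.3,"wx":-43},{"tx":-0.08,"ty":-0.37,"tz":-0.35,"wx":-50},{"tx":-0.08,"ty":-0.42,"tz":-0.4,"wx":-55}]'
python3 - <<'E'
from h import *
print(rel([0.49,0.055,0.29],down(np.radians(-10.3))),bot.observe()['qpos'].round(2))
E
```

```text
{'t': array([-0.0801, -0.4734, -0.4693]), 'w': array([-5.542e+01, -2.000e-02,  5.000e-02])} [ 1.08  0.52 -0.04  1.6   0.02  1.02 -0.11]$[0]: bad value
```

```bash
python3 -m creep '[{"wx":-8,"wy":0,"wz":0,"tx":-0.02,"ty":-0.03,"tz":-0.03,"claw":0}]'; python3 -m creep --help
```

```text
clock: 0.25
position: [0.269, -0.5314, 0.2269]
tool_rot: [-1.217, 1.566, 2.483]
force: [0.8, 1.6, -0.1]
grip_width: 0.0854invalid input: not JSON, or not a number
```

All keys are needed.

```bash
python3 -m creep '[{"wx":-8,"wy":0,"wz":0,"tx":-0.05,"ty":-0.04,"tz":-0.04,"claw":0},{"wx":-16,"wy":0,"wz":0,"tx":-0.06,"ty":-0.08,"tz":-0.08,"claw":0},{"wx":-24,"wy":0,"wz":0,"tx":-0.06,"ty":-0.12,"tz":-0.12,"claw":0},{"wx":-32,"wy":0,"wz":0,"tx":-0.06,"ty":-0.16,"tz":-0.17,"claw":0},{"wx":-40,"wy":0,"wz":0,"tx":-0.06,"ty":-0.2,"tz":-0.21,"claw":0},{"wx":-47,"wy":0,"wz":0,"tx":-0.06,"ty":-0.24,"tz":-0.25,"claw":0},{"wx":-47,"wy":0,"wz":0,"tx":-0.06,"ty":-0.28,"tz":-0.29,"claw":0},{"wx":-47,"wy":0,"wz":0,"tx":-0.06,"ty":-0.32,"tz":-0.33,"claw":0}]'
python3 - <<'E'
from h import *
print(rel([0.49,0.055,0.29],down(np.radians(-10.3))),bot.observe()['qpos'].round(2))
E
```

```text
clock: 1.05
position: [0.3626, -0.1543, 0.2876]
tool_rot: [-1.978, 1.566, 2.542]
force: [1.8, 0.4, 0.8]
grip_width: 0.0853
{'t': array([-0.0023,  0.0852, -0.2298]), 'w': array([-0.68, -0.1 ,  0.23])} [ 0.7   0.07 -0.47  2.03  0.04  1.05  0.02]
```

```bash
python3 -m creep '[{"wx":0,"wy":0,"wz":0,"tx":0,"ty":0.02,"tz":-0.045,"claw":0},{"wx":0,"wy":0,"wz":0,"tx":0,"ty":0.035,"tz":-0.09,"claw":0},{"wx":0,"wy":0,"wz":0,"tx":0,"ty":0.05,"tz":-0.135,"claw":0},{"wx":-0.7,"wy":0,"wz":0,"tx":0,"ty":0.07,"tz":-0.18,"claw":0},{"wx":-0.7,"wy":0,"wz":0,"tx":0,"ty":0.085,"tz":-0.22,"claw":0},{"wx":-0.7,"wy":0,"wz":0,"tx":0,"ty":0.085,"tz":-0.23,"claw":0},{"wx":-0.7,"wy":0,"wz":0,"tx":0,"ty":0.085,"tz":-0.23,"claw":0},{"wx":-0.7,"wy":0,"wz":0,"tx":0,"ty":0.085,"tz":-0.23,"claw":0}]'
python3 - <<'E'
from h import *
c=bot.get_calibration('wrist');im=bot.grab_frame('wrist');cv2.imwrite('pics/w1.png',im)
np.savez('pics/w1.npz',**{k:c[k] for k in c})
E
```

```text
clock: 1.85
position: [0.4894, 0.0543, 0.2875]
tool_rot: [-1.803, 1.566, 2.729]
force: [0.4, -0.7, -0.2]
grip_width: 0.0855
```

View pics/w1.png

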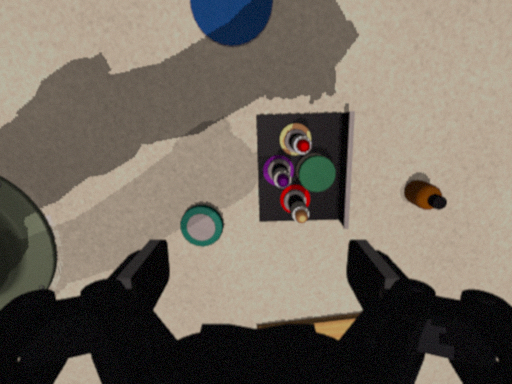

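Red bullet at (303,147), plum at (283,181) and peach at (301,215). The spot rings are at (296,139) peach, (279,169) plum and (296,199) red; the pot lid is at (317,173). I'll measure these and take a second wrist view on the way.

```bash
python3 -m creep '[{"wx":0,"wy":0,"wz":0,"tx":0.02,"ty":0.02,"tz":-0.04,"claw":0},{"wx":0,"wy":0,"wz":0,"tx":0.04,"ty":0.04,"tz":-0.06,"claw":0},{"wx":0,"wy":0,"wz":0,"tx":0.04,"ty":0.04,"tz":-0.06,"claw":0},{"wx":0,"wy":0,"wz":0,"tx":0.04,"ty":0.04,"tz":-0.06,"claw":0}]'
python3 - <<'E'
from h import *
c=bot.get_calibration('wrist');im=bot.grab_frame('wrist');cv2.imwrite('pics/w2.png',im)
np.savez('pics/w2.npz',**{k:c[k] for k in c})
E
cat > meas.py <<'E'
from h import *
import sys
def cols(im,roi):
    # returns mask per colour
    h=cv2.cvtColor(im,cv2.COLOR_BGR2HSV)
    H,S,V=h[...,0].astype(int),h[...,1],h[...,2]
    k=np.zeros(H.shape,bool);k[roi[1]:roi[3],roi[0]:roi[2]]=1
    return {'red':k&((H<6)|(H>172))&(S>150)&(V>80),'plum':k&(H>130)&(H<165)&(S>80)&(V>35),'peach':k&(H>7)&(H<25)&(S>55)&(V>90),'green':k&(H>65)&(H<90)&(S>80)&(V>25)}
if __name__=='__main__':
    for f,roi in (('w1',(257,110,350,228)),('w2',(150,100,400,330))):
        im=cv2.imread(f'pics/{f}.png');c=dict(np.load(f'pics/{f}.npz'))
        for n,m in cols(im,roi).items():
            k,l,s,ce=cv2.connectedComponentsWithStats(m.astype(np.uint8))
            for i in range(1,k):
                if s[i,4]>25: print(f,n,s[i],ce[i].round(1))
E
python3 meas.py
```

```text
clock: 2.3
position: [0.5391, 0.1046, 0.2472]
tool_rot: [-1.63, 1.566, 2.9]
force: [-0.9, -0.8, 0.7]
grip_width: 0.0856
w1 red [297 140  12  12 108] [303.  145.6]
w1 red [280 185  31  28 280] [294.2 195.2]
w1 plum [262 155  33  31 325] [275.6 167.4]
w1 plum [277 174  12  14 115] [282.7 180.3]
w1 peach [282 123  30  33 227] [294.2 135.2]
w1 peach [295 211  13  13 128] [301.4 217.2]
w1 green [ 299  155   37   38 1074] [316.9 173.4]
w2 red [265 196  13  13 127] [271.1 202.1]
w2 red [254 230  23  27 141] [262.5 239.5]
w2 red [278 238   9  19  82] [282.1 246.9]
w2 plum [235 200  34  29 342] [250.7 212.1]
w2 plum [244 229  13  16 158] [250.2 236.6]
w2 peach [252 168  33  30 325] [265.3 178.9]
w2 peach [385 234  15  23  68] [394.  247.6]
w2 peach [265 267  14  15 148] [271.1 274.1]
w2 green [ 271  204   40   38 1150] [290.7 222.1]
w2 green [164 250  31  42 520] [181.7 269.2]
```

View pics/w2.png

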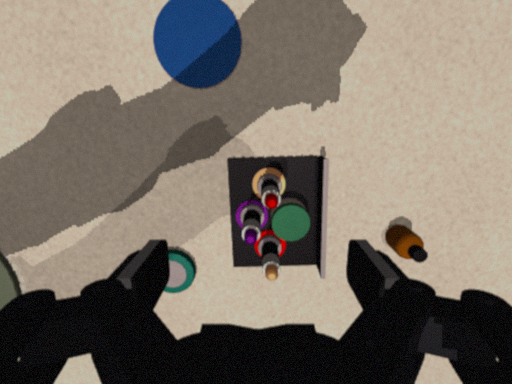

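```bash
cat > m2.py <<'E'
from meas import *
roi={'w1':(257,110,350,228),'w2':(227,150,328,290)}
im={f:cv2.imread(f'pics/{f}.png') for f in roi};C={f:dict(np.load(f'pics/{f}.npz')) for f in roi}
near={'w1':{'red':((303,146),(296,199)),'plum':((283,180),(278,169)),'peach':((301,217),(296,139)),'green':((317,173),)*2},
'w2':{'red':((271,202),(269,245)),'plum':((250,237),(252,215)),'peach':((271,274),(269,183)),'green':((291,222),)*2}}
out={}
for f in roi:
    for n,m in cols(im[f],roi[f]).items():
        k,l,s,ce=cv2.connectedComponentsWithStats(m.astype(np.uint8))
        big=[i for i in range(1,k) if s[i,4]>25]
        b=min(big,key=lambda i:np.hypot(*(ce[i]-near[f][n][0])))
        out[f,n,'b']=ce[b]
        mm=np.isin(l,[i for i in range(1,k) if s[i,4]>8 and (i!=b or n=='green') and np.hypot(*(ce[i]-near[f][n][1]))<22]).astype(np.uint8)
        p=np.vstack([x.reshape(-1,2) for x in cv2.findContours(mm,0,1)[0]])
        h=cv2.convexHull(p); e=cv2.fitEllipse(h)
        out[f,n,'s']=np.array(e[0]); print(f,n,'ell',np.round(e[0],1),np.round(e[1],1))
for n in('red','plum','peach','green'):
    x,e=tri([ray(C[f],*out[f,n,'b']) for f in roi]);print(n,'bullet',x.round(4),np.round(e,4))
    x,e=tri([ray(C[f],*out[f,n,'s']) for f in roi]);print(n,'spot tri',x.round(4),np.round(e,4),[onz(C[f],*out[f,n,'s'],.042 if n=='green' else .009).round(4) for f in roi])
E
python3 m2.py
```

```text
w1 red ell [294.6 198.9] [28.9 31.1]
w1 plum ell [277.9 170. ] [31.6 32.4]
w1 peach ell [296.  139.2] [27.9 32.6]
w1 green ell [316.8 173.5] [36.4 37.8]
w2 red ell [269.5 244.8] [30.1 32. ]
w2 plum ell [251.2 215.2] [31.7 34.1]
w2 peach ell [268.2 183.3] [31.5 34. ]
w2 green ell [290.6 222.1] [37.5 39.1]
red bullet [0.5468 0.0745 0.0932] [0.0004 0.0004]
red spot tri [ 0.5329 -0.0136  0.0121] [0. 0.] [array([ 0.5331, -0.0145,  0.009 ]), array([ 0.5328, -0.015 ,  0.009 ])]
plum bullet [0.5161 0.0365 0.0905] [0. 0.]
plum spot tri [0.5149 0.0349 0.0088] [0. 0.] [array([0.5149, 0.035 , 0.009 ]), array([0.5149, 0.035 , 0.009 ])]
peach bullet [ 0.532  -0.015   0.0919] [0. 0.]
peach spot tri [0.5475 0.0762 0.0101] [0.001 0.001] [array([0.5483, 0.0755, 0.009 ]), array([0.5468, 0.0766, 0.009 ])]
green bullet [0.5674 0.0259 0.0382] [0.0001 0.0001]
green spot tri [0.5674 0.0255 0.0374] [0.0001 0.0001] [array([0.5666, 0.0266, 0.042 ]), array([0.5672, 0.0272, 0.042 ])]
```

```bash
python3 - <<'E'
import numpy as np
m=np.array([[0,0],[25,-46],[25,46],[54,0]])/1e3
w=np.array([[.5149,.035],[.5329,-.0148],[.5476,.0760],[.5670,.0269]])
mc,wc=m.mean(0),w.mean(0);z=((w-wc)@[1,1j])@np.conj((m-mc)@[1,1j]);a=np.angle(z);print(np.degrees(a))
R=np.array([[np.cos(a),-np.sin(a)],[np.sin(a),np.cos(a)]])
f=(m-mc)@R.T+wc;print(f.round(4),((w-f)*1e3).round(1))
E
python3 - <<'E'
import sys;sys.path.insert(0,'.')
from h import *
print(rel([.515,.0355,.17],down(np.radians(-9.5))))
E
```

```text
-9.096438647877527
[[ 0.5149  0.0349]
 [ 0.5323 -0.0145]
 [ 0.5469  0.0764]
 [ 0.5682  0.0263]] [[-0.   0.1]
 [ 0.6 -0.3]
 [ 0.7 -0.4]
 [-1.2  0.6]]
{'t': array([ 0.0779, -0.0109,  0.0722]), 'w': array([-0.95, -0.02,  0.24])}
```

```bash
python3 -m creep '[{"wx":0,"wy":0,"wz":0,"tx":0.02,"ty":-0.01,"tz":0.035,"claw":0.45},{"wx":0,"wy":0,"wz":0.2,"tx":0.04,"ty":-0.01,"tz":0.072,"claw":0.45},{"wx":0,"wy":0,"wz":0.2,"tx":0.07,"ty":-0.011,"tz":0.072,"claw":0.45},{"wx":0,"wy":0,"wz":0.2,"tx":0.07,"ty":-0.011,"tz":0.072,"claw":0.45},{"wx":0,"wy":0,"wz":0.2,"tx":0.07,"ty":-0.011,"tz":0.072,"claw":0.45}]' 40
python3 - <<'E'
from h import *
print(rel([.5155,.0355,.069],down(np.radians(-9.5))))
im=bot.grab_frame('wrist');cv2.imwrite('pics/w3.png',im)
E
```

```text
clock: 2.85
position: [0.5151, 0.0356, 0.1792]
tool_rot: [2.811, 1.57, 1.058]
force: [-0.0, -0.6, 0.1]
grip_width: 0.047
{'t': array([1.102e-01, 3.000e-04, 1.000e-04]), 'w': array([-0.96, -0.03, -0.01])}
```

View pics/w3.png

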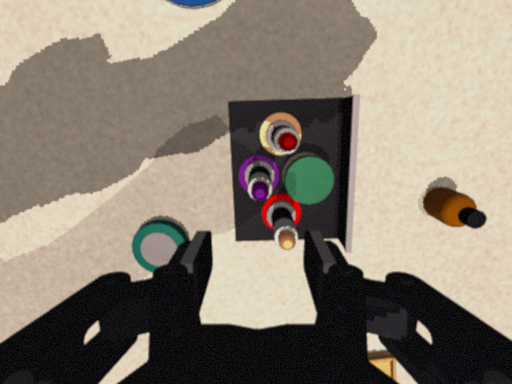

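Fingers straddle the column u≈257, in line with the plum bullet at (260,188), and there is free space on either side. I'll descend and grip.

```bash
python3 -m creep '[{"wx":0,"wy":0,"wz":0,"tx":0.04,"ty":0,"tz":0,"claw":0.45},{"wx":0,"wy":0,"wz":0,"tx":0.08,"ty":0,"tz":0,"claw":0.45},{"wx":0,"wy":0,"wz":0,"tx":0.11,"ty":0,"tz":0,"claw":0.45},{"wx":0,"wy":0,"wz":0,"tx":0.11,"ty":0,"tz":0,"claw":0.45},{"wx":0,"wy":0,"wz":0,"tx":0.11,"ty":0,"tz":0,"claw":0.8},{"wx":0,"wy":0,"wz":0,"tx":0.11,"ty":0,"tz":0,"claw":0.8},{"wx":0,"wy":0,"wz":0,"tx":0.11,"ty":0,"tz":0,"claw":0.8},{"wx":0,"wy":0,"wz":0,"tx":0.11,"ty":0,"tz":0,"claw":0.8}]' 40
```

```text
clock: 3.7
position: [0.5164, 0.0361, 0.0707]
tool_rot: [1.948, 1.568, 0.195]
force: [-0.7, 0.1, 1.0]
grip_width: 0.017
```

Width 17 mm matches the command, not a 23 mm tube, so I'll look before doing anything else.

```bash
python3 - <<'E'
from h import *
w=bot.grab_frame('wrist');d=bot.grab_frame('side');cv2.imwrite('pics/w4.png',w)
cv2.imwrite('pics/d4.png',cv2.resize(d[130:290,180:360],None,fx=3.7,fy=3.7,interpolation=2))
print(bot.observe()['grip_width'])
E
```

```text
0.01693917768760935
```

View pics/w4.png

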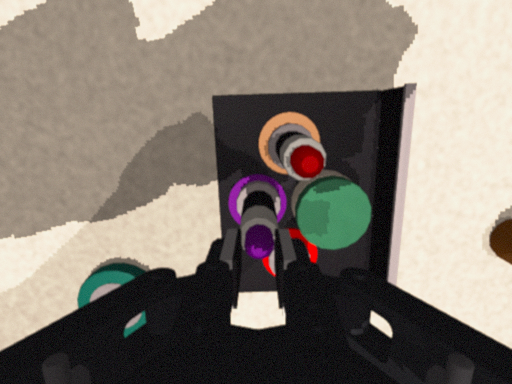

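View pics/d4.png

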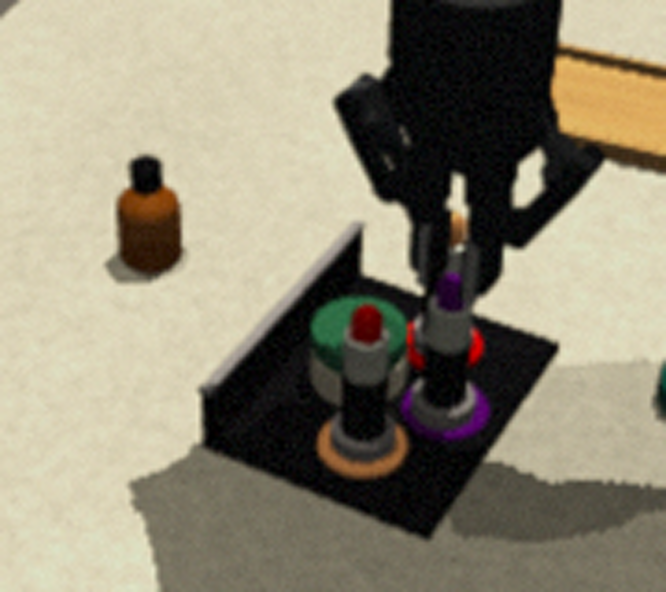

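The fingers closed beside the plum (pads at v≈232 in the wrist view, with the tube at u≈260, v≈240 nearer the camera). They sit about 20 mm towards −y of the TCP reading. Nothing has been touched. I'll measure where the fingertips really are.

```bash
python3 - <<'E'
from h import *
s=bot.grab_frame('scene')
cv2.imwrite('pics/s4.png',cv2.resize(s[70:220,200:340],None,fx=4,fy=4,interpolation=2))
cs=bot.get_calibration('scene');cd=bot.get_calibration('side');P,T=toolR()
print(P,T.round(3))
for c,n,u0,v0,k in((cs,'scene',200,70,4),(cd,'side',180,130,3.7)):
    tip=P+T@[.017,0,0]; p=proj(c,tip);print(n,'tip expected crop px',(p-[u0,v0])*k, 'tcp',(proj(c,P)-[u0,v0])*k)
c=bot.get_calibration('wrist');print('wrist tip',proj(c,P+T@[.017,0,0]),proj(c,P+T@[.017,0,-.011]))
print('side tip seen ->',onz(cd,180+455/3.7,130+293/3.7,.053).round(4))
E
```

```text
[0.51594977 0.03602328 0.0700356 ] [[ 0.002  0.983 -0.181]
 [ 0.001 -0.181 -0.983]
 [-1.     0.002 -0.001]]
scene tip expected crop px [307.62041374 354.82357459] tcp [308.71463871 334.81259501]
side tip expected crop px [447.97298014 342.15188742] tcp [449.98422102 316.53354532]
wrist tip [258.7884628 220.0693427] [258.82133786 203.77304961]
side tip seen -> [ 0.5243 -0.0035  0.053 ]
```

View pics/s4.png

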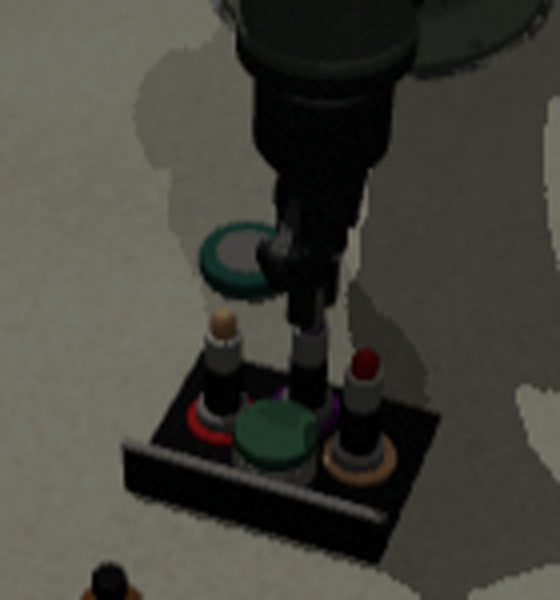

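```bash
python3 - <<'E'
from h import *
cs=bot.get_calibration('scene');cd=bot.get_calibration('side');cw=bot.get_calibration('wrist')
a=ray(cs,200+310/4,70+328/4);b=ray(cd,180+458/3.7,130+295/3.7);w=ray(cw,258,246)
print(tri([a,b]),tri([a,w]),tri([b,w]),tri([a,b,w]))
w=cv2.imread('pics/w4.png');cv2.imwrite('pics/w4c.png',cv2.resize(w[160:310,180:340],None,fx=4,fy=4,interpolation=2))
d=bot.grab_frame('side');cv2.imwrite('pics/d4c.png',cv2.resize(d[170:250,270:340],None,fx=8,fy=7.5,interpolation=2))
E
```

```text
(array([0.51548779, 0.03443968, 0.0794152 ]), [0.003739485015459842, 0.003739485015459879]) (array([0.51529994, 0.03340551, 0.07772165]), [0.003711941699770532, 0.0037119416997705612]) (array([0.51424633, 0.03054486, 0.08030113]), [0.00018127713781498998, 0.00018127713781495103]) (array([0.51510377, 0.03294331, 0.07949145]), [0.004998370975959877, 0.0025684291191573456, 0.0025194582585017743])
```

View pics/w4c.png

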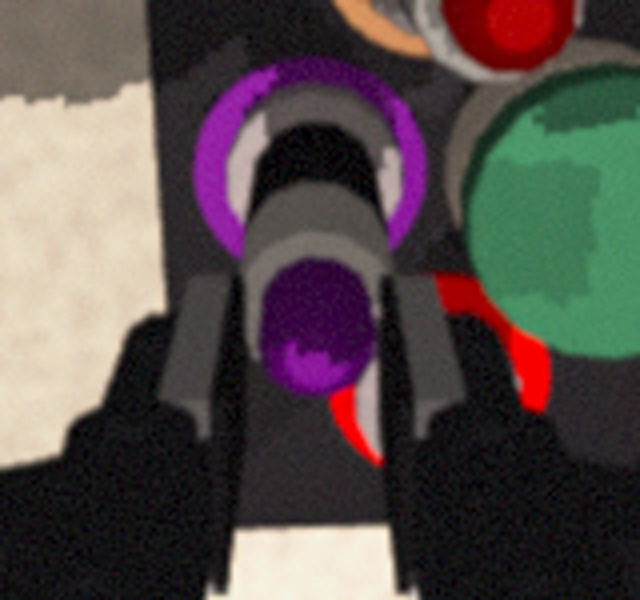

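View pics/d4c.png

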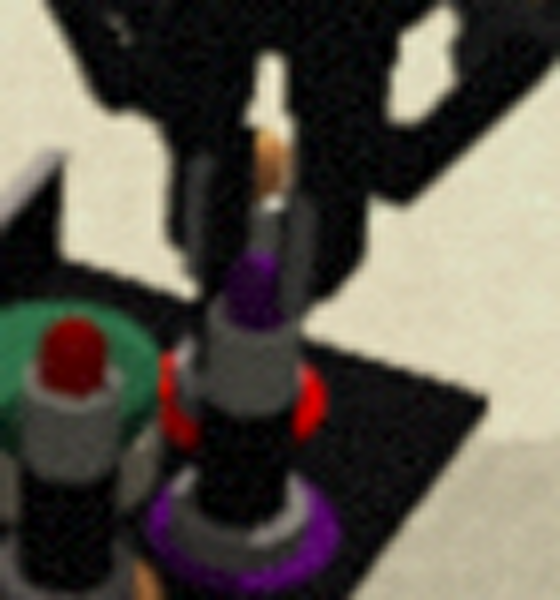

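```bash
python3 - <<'E'
from h import *
cs=bot.get_calibration('scene');cd=bot.get_calibration('side');cw=bot.get_calibration('wrist')
P,T=toolR()
# right (robot-side, -y tool) finger near-edge tip and left (rail-side) one
for n,s,w in(('robot-side',(308.7,212.5),(180+215/4,228.7)),('rail-side',(295,207.3),(180+415/4,228.7))):
    x,e=tri([ray(cd,*s),ray(cw,*w)]);print(n,x.round(4),np.round(e,4),'in tool',(T.T@(x-P)).round(4))
for z in (.053,.07,.08,.09,.1): print(z,proj(cd,[P[0],P[1],z]+T@[0,0,-.011]).round(1),proj(cw,[P[0],P[1],z]+T@[0,0,-.011]).round(1))
E
```

```text
robot-side [0.5026 0.0451 0.0877] [0.0018 0.0018] in tool [-0.0178 -0.0147 -0.0066]
rail-side [0.5291 0.042  0.0903] [0.001 0.001] in tool [-0.0203  0.0119 -0.0083]
0.053 [298.4 225.8] [258.8 203.8]
0.07 [298.9 218.8] [259.  212.3]
0.08 [299.2 214.6] [259.1 218.1]
0.09 [299.5 210.4] [259.2 224.6]
0.1 [299.8 206.1] [259.3 231.9]
```

All views agree that the fingertips are at z≈0.088, about 18 mm above the TCP reading instead of 17 mm below it. They are straddling the bullet without touching. I'll allow for this offset, open, and go 30 mm lower.

```bash
python3 -m creep '[{"wx":0,"wy":0,"wz":0,"tx":0,"ty":0,"tz":0,"claw":0.45},{"wx":0,"wy":0,"wz":0,"tx":0,"ty":0,"tz":0,"claw":0.45},{"wx":0,"wy":0,"wz":0,"tx":0,"ty":0,"tz":0,"claw":0.45},{"wx":0,"wy":0,"wz":0,"tx":0.015,"ty":0,"tz":0,"claw":0.45},{"wx":0,"wy":0,"wz":0,"tx":0.03,"ty":0,"tz":0,"claw":0.45},{"wx":0,"wy":0,"wz":0,"tx":0.03,"ty":0,"tz":0,"claw":0.45},{"wx":0,"wy":0,"wz":0,"tx":0.03,"ty":0,"tz":0,"claw":0.45}]' 40
python3 - <<'E'
from h import *
w=bot.grab_frame('wrist');d=bot.grab_frame('side')
cw=bot.get_calibration('wrist');cd=bot.get_calibration('side');P,T=toolR()
cv2.imwrite('pics/w5.png',cv2.resize(w[140:310,160:360],None,fx=3,fy=3,interpolation=2))
cv2.imwrite('pics/d5.png',cv2.resize(d[160:260,260:350],None,fx=6,fy=6,interpolation=2))
E
```

```text
clock: 4.6
position: [0.5155, 0.0362, 0.0392]
tool_rot: [2.987, 1.57, 1.234]
force: [0.8, 0.2, 2.2]
grip_width: 0.047
```

View pics/w5.png

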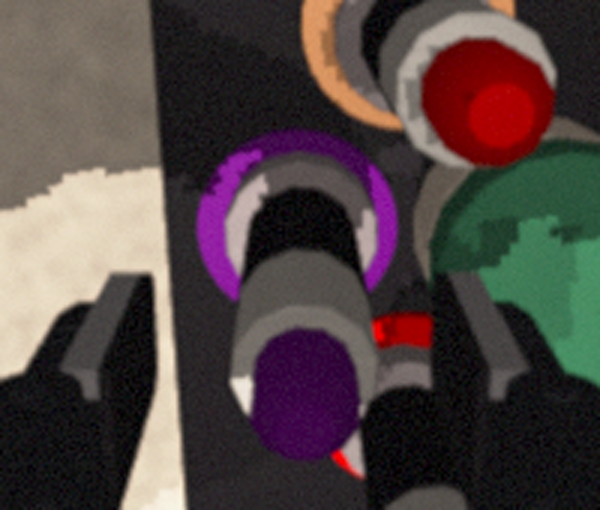

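View pics/d5.png

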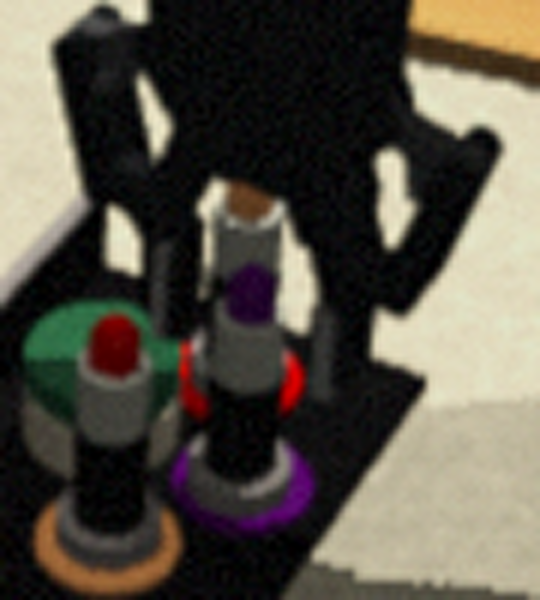

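```bash
python3 - <<'E'
from h import *
cd=bot.get_calibration('side');cw=bot.get_calibration('wrist')
P,T=toolR()
for n,s,w in(('robot-side',(314.2,226.5),(160+132/3,230.7)),('rail-side',(287.5,215.8),(160+455/3,230.7))):
    x,e=tri([ray(cd,*s),ray(cw,*w)]);print(n,x.round(4),np.round(e,4),'in tool',(T.T@(x-P)).round(4))
E
```

```text
robot-side [0.4886 0.0485 0.0613] [0.0011 0.0011] in tool [-0.0213 -0.0292 -0.0072]
rail-side [0.5428 0.0405 0.0648] [0.0009 0.0009] in tool [-0.0247  0.0256 -0.0091]
```

Pads flank the silver tube, with tips at about z 0.063 and the centre within 2 mm. Another 8 mm down, then close.

```bash
python3 -m creep '[{"wx":0,"wy":0,"wz":0,"tx":0.008,"ty":0.001,"tz":-0.001,"claw":0.45},{"wx":0,"wy":0,"wz":0,"tx":0.008,"ty":0.001,"tz":-0.001,"claw":0.55},{"wx":0,"wy":0,"wz":0,"tx":0.008,"ty":0.001,"tz":-0.001,"claw":0.65},{"wx":0,"wy":0,"wz":0,"tx":0.008,"ty":0.001,"tz":-0.001,"claw":0.7},{"wx":0,"wy":0,"wz":0,"tx":0.008,"ty":0.001,"tz":-0.001,"claw":0.85},{"wx":0,"wy":0,"wz":0,"tx":0.008,"ty":0.001,"tz":-0.001,"claw":0.85},{"wx":0,"wy":0,"wz":0,"tx":0.008,"ty":0.001,"tz":-0.001,"claw":0.85}]' 40
```

```text
clock: 5.4
position: [0.5173, 0.0371, 0.0322]
tool_rot: [2.094, 1.569, 0.342]
force: [-1.0, 0.5, 5.4]
grip_width: 0.0218
```

```bash
python3 -m creep '[{"wx":0,"wy":0,"wz":0,"tx":-0.03,"ty":0,"tz":0,"claw":0.85},{"wx":0,"wy":0,"wz":0,"tx":-0.07,"ty":0,"tz":0,"claw":0.85},{"wx":0,"wy":0,"wz":0,"tx":-0.11,"ty":0,"tz":0,"claw":0.85},{"wx":0,"wy":0,"wz":0,"tx":-0.15,"ty":0,"tz":0,"claw":0.85},{"wx":0,"wy":0,"wz":0,"tx":-0.15,"ty":0,"tz":0,"claw":0.85}]' 40
python3 - <<'E'
from h import *
w=bot.grab_frame('wrist');d=bot.grab_frame('side')
cv2.imwrite('pics/w6.png',w);cv2.imwrite('pics/d6.png',cv2.resize(d[60:280,180:380],None,fx=2.7,fy=2.7,interpolation=2))
print(bot.observe()['grip_width'],rel([.624,-.21,.18],down(np.radians(-9.5))))
E
```

```text
clock: 5.9
position: [0.5191, 0.0373, 0.1868]
tool_rot: [1.859, 1.562, 0.106]
force: [1.1, -0.2, -0.7]
grip_width: 0.0215
0.022108731806289125 {'t': array([0.003 , 0.1498, 0.2232]), 'w': array([-0.95, -0.05, -0.19])}
```

View pics/w6.png

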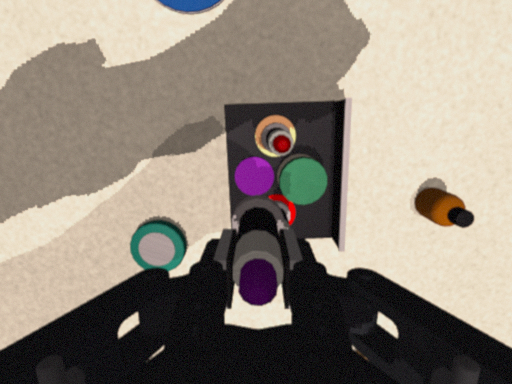

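View pics/d6.png

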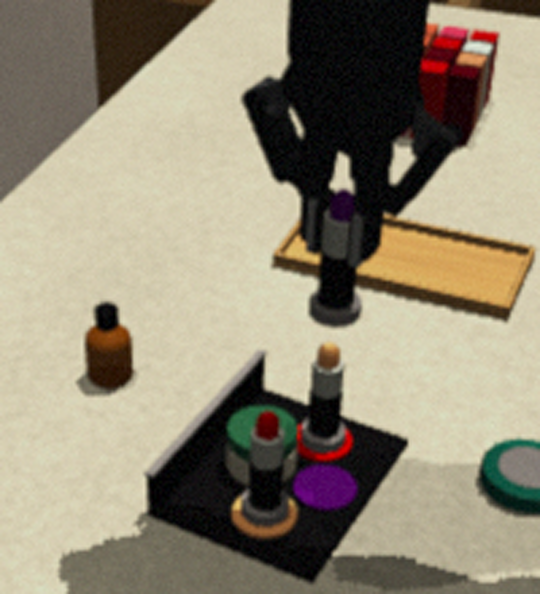

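The plum is held upright on its axis, and its purple spot is now bare at wrist (254,176). Moving to the tray.

```bash
python3 - <<'E'
from h import *
c=bot.get_calibration('wrist');im=cv2.imread('pics/w6.png')
bl,m=blobs(im,(130,80,35),(165,255,255),200,(225,145,285,205))
for s,ce in bl: print(s,ce,onz(c,*ce,.009).round(4))
E
python3 -m creep '[{"wx":0,"wy":0,"wz":0,"tx":0,"ty":0.025,"tz":0.03,"claw":0.85},{"wx":0,"wy":0,"wz":0,"tx":0,"ty":0.05,"tz":0.07,"claw":0.85},{"wx":0,"wy":0,"wz":0,"tx":0,"ty":0.08,"tz":0.11,"claw":0.85},{"wx":0,"wy":0,"wz":0,"tx":0,"ty":0.11,"tz":0.15,"claw":0.85},{"wx":0,"wy":0,"wz":0,"tx":0,"ty":0.14,"tz":0.19,"claw":0.85},{"wx":0,"wy":0,"wz":0,"tx":0,"ty":0.15,"tz":0.22,"claw":0.85},{"wx":0,"wy":0,"wz":0,"tx":0,"ty":0.15,"tz":0.22,"claw":0.85},{"wx":0,"wy":0,"wz":0,"tx":0,"ty":0.15,"tz":0.22,"claw":0.85}]' 40
python3 - <<'E'
from h import *
c=bot.get_calibration('wrist');w=bot.grab_frame('wrist');cv2.imwrite('pics/w7.png',w)
np.savez('pics/w7.npz',**{k:c[k] for k in c})
bl,m=blobs(w,(8,70,60),(25,255,255),500)
for s,ce in bl: print(s,ce,onz(c,*ce,.005).round(4))
E
```

```text
[ 234  156   41   41 1312] [253.92073171 175.76905488] [0.5123 0.0351 0.009 ]
clock: 6.8
position: [0.624, -0.207, 0.1811]
tool_rot: [2.734, 1.569, 0.98]
force: [-0.4, 0.3, -0.8]
grip_width: 0.0217
[ 105  205  131   78 6046] [166.30168707 240.23635461] [ 0.4969 -0.2689  0.005 ]
```

View pics/w7.png

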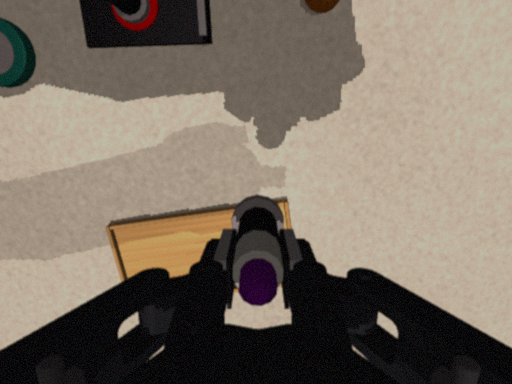

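```bash
python3 - <<'E'
from h import *
c=dict(np.load('pics/w7.npz'));cs=bot.get_calibration('scene');cd=bot.get_calibration('side')
a=onz(c,108,226,.014);b=onz(c,287,199,.014);d=(b-a)/np.linalg.norm(b-a);print(a,b,np.linalg.norm(b-a),np.degrees(np.arctan2(d[1],d[0])))
n=np.array([d[1],-d[0],0]);print('centre wrist',(a+b)/2+n*.055)
s=cv2.imread('pics/side0.png');e=cv2.imread('pics/scene0.png')
for nm,im,k in(('side',s,cd),('scene',e,cs)):
    bl,m=blobs(im,(5,50,40),(28,255,255),500,(100,120,200,200) if nm=='scene' else (270,125,390,185))
    q=cv2.minAreaRect(np.argwhere(m)[:,::-1].astype(np.float32));
    h=cv2.approxPolyDP(cv2.convexHull(cv2.findContours(m,0,1)[0][0] if 0 else max(cv2.findContours(m,0,1)[0],key=cv2.contourArea)),4,True).reshape(-1,2)
    X=np.array([onz(k,u,v,.012) for u,v in h]);print(nm,h.tolist(),X.round(3).tolist(),X.mean(0))
E
```

```text
[ 0.43719017 -0.23530659  0.014     ] [ 0.65164809 -0.24098258  0.014     ] 0.21453302192395446 -1.5160755607905385
centre wrist [ 0.54296397 -0.29312533  0.014     ]
side [[379, 151], [367, 179], [280, 158], [291, 127]] [[0.427, -0.345, 0.012], [0.432, -0.212, 0.012], [0.648, -0.224, 0.012], [0.671, -0.383, 0.012]] [ 0.54469469 -0.29091669  0.012     ]
scene [[185, 135], [151, 194], [113, 186], [149, 128]] [[0.438, -0.235, 0.012], [0.663, -0.245, 0.012], [0.659, -0.346, 0.012], [0.432, -0.343, 0.012]] [ 0.54810803 -0.29243594  0.012     ]
```

```bash
python3 - <<'E'
from h import *
print(rel([.619,-.2925,.06],down(np.radians(-9.5))))
E
python3 -m creep '[{"wx":0,"wy":0,"wz":0,"tx":0.03,"ty":0.004,"tz":0.04,"claw":0.85},{"wx":0,"wy":0,"wz":0,"tx":0.06,"ty":0.011,"tz":0.085,"claw":0.85},{"wx":0,"wy":0,"wz":0,"tx":0.09,"ty":0.011,"tz":0.085,"claw":0.85},{"wx":0,"wy":0,"wz":0,"tx":0.12,"ty":0.011,"tz":0.085,"claw":0.85},{"wx":0,"wy":0,"wz":0,"tx":0.12,"ty":0.011,"tz":0.085,"claw":0.85},{"wx":0,"wy":0,"wz":0,"tx":0.12,"ty":0.011,"tz":0.085,"claw":0.85}]' 40
python3 - <<'E'
from h import *
print(rel([.619,-.2925,.029],down(np.radians(-9.5))))
E
```

```text
{'t': array([0.1215, 0.0103, 0.0862]), 'w': array([-0.92, -0.1 , -0.07])}
clock: 7.45
position: [0.6202, -0.2899, 0.062]
tool_rot: [2.788, 1.568, 1.037]
force: [0.2, 0.9, 0.2]
grip_width: 0.022
{'t': array([ 0.033 , -0.0008,  0.0028]), 'w': array([-0.82, -0.13, -0.05])}
```

```bash
python3 -m creep '[{"wx":0,"wy":0,"wz":0,"tx":0.02,"ty":0,"tz":0.002,"claw":0.85},{"wx":0,"wy":0,"wz":0,"tx":0.028,"ty":0,"tz":0.002,"claw":0.85},{"wx":0,"wy":0,"wz":0,"tx":0.03,"ty":0,"tz":0.002,"claw":0.85},{"wx":0,"wy":0,"wz":0,"tx":0.03,"ty":0,"tz":0.002,"claw":0.85}]' 40
python3 -m creep '[{"wx":0,"wy":0,"wz":0,"tx":0.002,"ty":0,"tz":0,"claw":0.85},{"wx":0,"wy":0,"wz":0,"tx":0.002,"ty":0,"tz":0,"claw":0.85}]' 40
python3 - <<'E'
from h import *
d=bot.grab_frame('side');cv2.imwrite('pics/d8.png',cv2.resize(d[60:190,240:400],None,fx=4,fy=4,interpolation=2))
print(bot.observe()['force'])
E
```

```text
clock: 7.85
position: [0.6201, -0.2917, 0.0323]
tool_rot: [2.742, 1.568, 0.991]
force: [-0.6, 0.2, -0.7]
grip_width: 0.0219
clock: 8.05
position: [0.6202, -0.2917, 0.0306]
tool_rot: [2.583, 1.568, 0.832]
force: [-0.2, -0.5, -0.3]
grip_width: 0.0222
[-0.36281039 -0.26967894 -0.77633586]
```

View pics/d8.png

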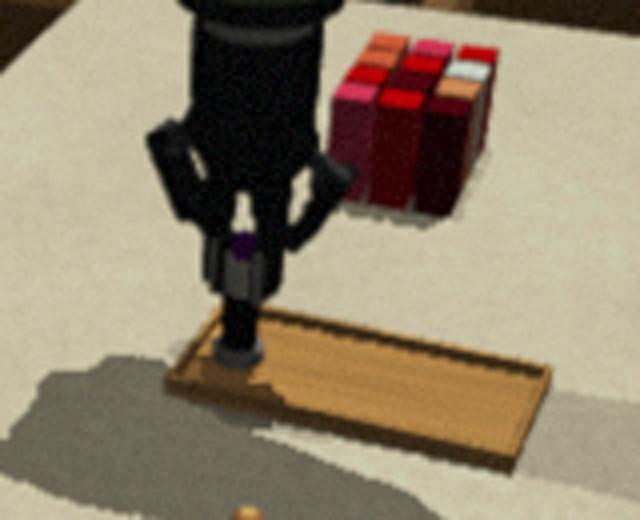

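```bash
for i in 1; do python3 -m creep '[{"wx":0,"wy":0,"wz":0,"tx":0.002,"ty":0,"tz":0,"claw":0.85},{"wx":0,"wy":0,"wz":0,"tx":0.002,"ty":0,"tz":0,"claw":0.85}]' 40; done
python3 -m creep '[{"wx":0,"wy":0,"wz":0,"tx":0.002,"ty":0,"tz":0,"claw":0.85},{"wx":0,"wy":0,"wz":0,"tx":0.002,"ty":0,"tz":0,"claw":0.85}]' 40
```

```text
clock: 8.3
position: [0.6202, -0.2917, 0.0285]
tool_rot: [2.619, 1.568, 0.868]
force: [-0.9, 0.1, 0.2]
grip_width: 0.0218
clock: 8.5
position: [0.6205, -0.2918, 0.0282]
tool_rot: [2.243, 1.568, 0.492]
force: [-7.8, 2.8, 23.2]
grip_width: 0.0216
```

Contact at z_read 0.028, as predicted. I'll ease off 1 mm, open, and lift.

```bash
python3 -m creep '[{"wx":0,"wy":0,"wz":0,"tx":-0.0005,"ty":0,"tz":0,"claw":0.85},{"wx":0,"wy":0,"wz":0,"tx":-0.0005,"ty":0,"tz":0,"claw":0.6},{"wx":0,"wy":0,"wz":0,"tx":-0.0005,"ty":0,"tz":0,"claw":0.45},{"wx":0,"wy":0,"wz":0,"tx":-0.0005,"ty":0,"tz":0,"claw":0.45},{"wx":0,"wy":0,"wz":0,"tx":-0.04,"ty":0,"tz":0,"claw":0.45},{"wx":0,"wy":0,"wz":0,"tx":-0.09,"ty":0,"tz":0,"claw":0.45},{"wx":0,"wy":0,"wz":0,"tx":-0.13,"ty":0,"tz":0,"claw":0.45},{"wx":0,"wy":0,"wz":0,"tx":-0.15,"ty":0,"tz":0,"claw":0.45}]' 40
python3 - <<'E'
from h import *
d=bot.grab_frame('side');cv2.imwrite('pics/d9.png',cv2.resize(d[60:280,220:400],None,fx=3,fy=2.7,interpolation=2))
w=bot.grab_frame('wrist');cv2.imwrite('pics/w9.png',w);c=bot.get_calibration('wrist')
bl,m=blobs(w,(130,80,30),(165,255,255),60)
for s,ce in bl: print(s,ce,onz(c,*ce,.085).round(4))
print(rel([.5345,-.0135,.17],down(np.radians(-9.5))))
E
```

```text
clock: 9.3
position: [0.6213, -0.2923, 0.1821]
tool_rot: [1.731, 1.565, -0.02]
force: [-0.2, 0.3, 0.4]
grip_width: 0.0465
[248 181  15  18 223] [255.11659193 189.62780269] [ 0.6192 -0.2917  0.085 ]
{'t': array([ 0.0108, -0.1357, -0.2588]), 'w': array([-0.83, -0.03, -0.38])}
```

View pics/d9.png

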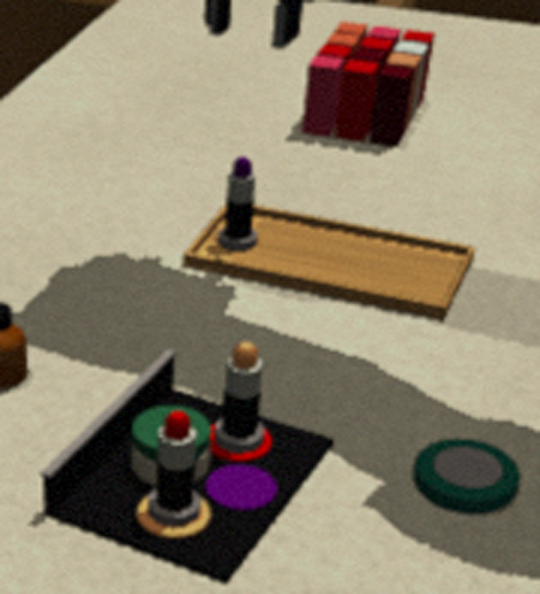

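View pics/w9.png

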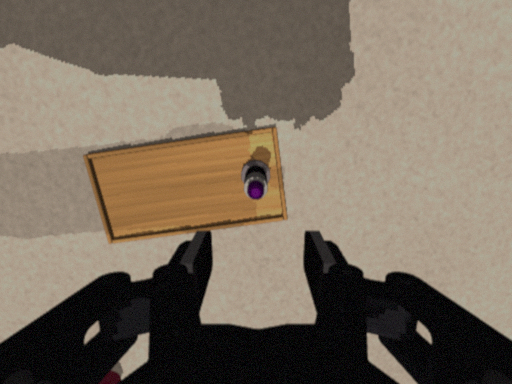

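Plum stands in the tray at (0.619,−0.292), with tray corners at wrist (88,154), (275,126), (286,218), (111,242). Next is peach.

```bash
python3 - <<'E'
from h import *
c=bot.get_calibration('wrist')
X=np.array([onz(c,*p,.014) for p in((88,154),(275,126),(286,218),(111,242))]);print(X.round(3).tolist(),X.mean(0).round(4),np.degrees(np.arctan2(*(X[1]-X[0])[1::-1])),np.degrees(np.arctan2(*(X[2]-X[3])[1::-1])))
E
python3 -m creep '[{"wx":0,"wy":0,"wz":0,"tx":0,"ty":-0.02,"tz":-0.04,"claw":0.45},{"wx":0,"wy":0,"wz":0,"tx":0,"ty":-0.04,"tz":-0.08,"claw":0.45},{"wx":0,"wy":0,"wz":0,"tx":0,"ty":-0.06,"tz":-0.12,"claw":0.45},{"wx":0,"wy":0,"wz":0,"tx":0,"ty":-0.08,"tz":-0.16,"claw":0.45},{"wx":0,"wy":0,"wz":0,"tx":0,"ty":-0.105,"tz":-0.2,"claw":0.45},{"wx":0,"wy":0,"wz":0,"tx":0,"ty":-0.13,"tz":-0.24,"claw":0.45},{"wx":0,"wy":0,"wz":0,"tx":0,"ty":-0.136,"tz":-0.259,"claw":0.45},{"wx":0,"wy":0,"wz":0,"tx":0,"ty":-0.136,"tz":-0.259,"claw":0.45}]' 40
python3 - <<'E'
from h import *
print(rel([.5335,-.0136,.032],down(np.radians(-9.5))))
E
```

```text
[[0.44, -0.236, 0.014], [0.65, -0.243, 0.014], [0.646, -0.35, 0.014], [0.433, -0.342, 0.014]] [ 0.5424 -0.2925  0.014 ] -1.9850827934811028 -2.135174176369254
clock: 10.2
position: [0.5335, -0.0101, 0.1804]
tool_rot: [1.786, 1.565, 0.039]
force: [0.2, 0.3, -0.1]
grip_width: 0.0472
{'t': array([ 0.1484, -0.0003,  0.0036]), 'w': array([-0.58, -0.07, -0.35])}
```

```bash
python3 -m creep '[{"wx":0,"wy":0,"wz":0,"tx":0.04,"ty":0,"tz":0.003,"claw":0.45},{"wx":0,"wy":0,"wz":-0.3,"tx":0.08,"ty":0,"tz":0.0035,"claw":0.45},{"wx":0,"wy":0,"wz":-0.3,"tx":0.12,"ty":0,"tz":0.0035,"claw":0.45},{"wx":0,"wy":0,"wz":-0.3,"tx":0.148,"ty":0,"tz":0.0035,"claw":0.45},{"wx":0,"wy":0,"wz":-0.3,"tx":0.148,"ty":0,"tz":0.0035,"claw":0.6},{"wx":0,"wy":0,"wz":-0.3,"tx":0.148,"ty":0,"tz":0.0035,"claw":0.7},{"wx":0,"wy":0,"wz":-0.3,"tx":0.148,"ty":0,"tz":0.0035,"claw":0.85},{"wx":0,"wy":0,"wz":-0.3,"tx":0.148,"ty":0,"tz":0.0035,"claw":0.85}]' 40
python3 -m creep '[{"wx":0,"wy":0,"wz":0,"tx":0,"ty":0,"tz":0,"claw":0.85},{"wx":0,"wy":0,"wz":0,"tx":0,"ty":0,"tz":0,"claw":0.85}]' 40
python3 - <<'E'
from h import *
w=bot.grab_frame('wrist');cv2.imwrite('pics/w10.png',w);print(toolR()[0],bot.observe()['grip_width'])
E
```

```text
clock: 11.0
position: [0.5346, -0.0139, 0.0338]
tool_rot: [2.054, 1.568, 0.307]
force: [0.3, -0.3, -0.3]
grip_width: 0.0215
clock: 11.2
position: [0.5351, -0.014, 0.0346]
tool_rot: [1.923, 1.566, 0.176]
force: [-0.2, 0.4, -0.0]
grip_width: 0.0219
[ 0.53485219 -0.01397936  0.03431018] 0.02195146715571113
```

View pics/w10.png

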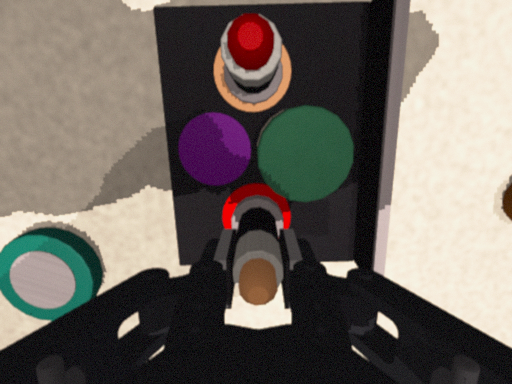

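Peach is gripped (22 mm). Lift and carry to the tray middle.

```bash
python3 -m creep '[{"wx":0,"wy":0,"wz":0,"tx":-0.03,"ty":0,"tz":0,"claw":0.85},{"wx":0,"wy":0,"wz":0,"tx":-0.07,"ty":0,"tz":0,"claw":0.85},{"wx":0,"wy":0,"wz":0,"tx":-0.11,"ty":0,"tz":0,"claw":0.85},{"wx":0,"wy":0,"wz":0,"tx":-0.13,"ty":0,"tz":0,"claw":0.85},{"wx":0,"wy":0,"wz":0,"tx":-0.13,"ty":0.01,"tz":0.03,"claw":0.85},{"wx":0,"wy":0,"wz":0,"tx":-0.13,"ty":0.02,"tz":0.07,"claw":0.85},{"wx":0,"wy":0,"wz":0,"tx":-0.13,"ty":0.03,"tz":0.11,"claw":0.85},{"wx":0,"wy":0,"wz":0,"tx":-0.13,"ty":0.04,"tz":0.15,"claw":0.85}]' 40
python3 - <<'E'
from h import *
print(rel([.546,-.2905,.16],down(np.radians(-9.5))))
E
```

```text
clock: 12.05
position: [0.5473, -0.1704, 0.1646]
tool_rot: [1.865, 1.566, 0.118]
force: [0.4, 0.3, -0.8]
grip_width: 0.0215
{'t': array([0.0045, 0.0198, 0.1184]), 'w': array([-0.6 , -0.07, -0.24])}
```

```bash
python3 -m creep '[{"wx":0,"wy":0,"wz":0,"tx":0,"ty":0.01,"tz":0.04,"claw":0.85},{"wx":0,"wy":0,"wz":0,"tx":0,"ty":0.015,"tz":0.08,"claw":0.85},{"wx":0,"wy":0,"wz":-0.2,"tx":0,"ty":0.02,"tz":0.118,"claw":0.85},{"wx":0,"wy":0,"wz":-0.2,"tx":0,"ty":0.02,"tz":0.119,"claw":0.85},{"wx":0,"wy":0,"wz":-0.2,"tx":0.04,"ty":0.02,"tz":0.119,"claw":0.85},{"wx":0,"wy":0,"wz":-0.2,"tx":0.08,"ty":0.02,"tz":0.119,"claw":0.85},{"wx":0,"wy":0,"wz":-0.2,"tx":0.115,"ty":0.02,"tz":0.119,"claw":0.85},{"wx":0,"wy":0,"wz":-0.2,"tx":0.125,"ty":0.02,"tz":0.119,"claw":0.85}]' 40
python3 -m creep '[{"wx":0,"wy":0,"wz":0,"tx":0,"ty":0,"tz":0,"claw":0.85},{"wx":0,"wy":0,"wz":0,"tx":0,"ty":0,"tz":0,"claw":0.85}]' 40
```

```text
clock: 12.85
position: [0.5449, -0.2898, 0.0364]
tool_rot: [-2.194, 1.566, 2.343]
force: [-1.2, 0.3, 0.1]
grip_width: 0.022
clock: 13.05
position: [0.5455, -0.2897, 0.0375]
tool_rot: [-2.311, 1.567, 2.226]
force: [0.5, -0.0, -1.0]
grip_width: 0.0218
```

Expected contact is around 0.030; I'll feel down.

```bash
python3 -m creep '[{"wx":0,"wy":0,"wz":0,"tx":0.003,"ty":0,"tz":0,"claw":0.85},{"wx":0,"wy":0,"wz":0,"tx":0.005,"ty":0,"tz":0,"claw":0.85},{"wx":0,"wy":0,"wz":0,"tx":0.005,"ty":0,"tz":0,"claw":0.85}]' 40
python3 -m creep '[{"wx":0,"wy":0,"wz":0,"tx":0.002,"ty":0,"tz":0,"claw":0.85},{"wx":0,"wy":0,"wz":0,"tx":0.002,"ty":0,"tz":0,"claw":0.85}]' 40
python3 -m creep '[{"wx":0,"wy":0,"wz":0,"tx":0.001,"ty":0,"tz":0,"claw":0.85},{"wx":0,"wy":0,"wz":0,"tx":0.001,"ty":0,"tz":0,"claw":0.85}]' 40
```

```text
clock: 13.35
position: [0.5457, -0.2899, 0.0331]
tool_rot: [-2.393, 1.568, 2.143]
force: [-0.4, 0.7, -1.3]
grip_width: 0.0217
clock: 13.55
position: [0.5457, -0.2899, 0.0311]
tool_rot: [-2.388, 1.568, 2.149]
force: [-1.5, -0.7, -0.7]
grip_width: 0.0215
clock: 13.75
position: [0.5456, -0.29, 0.03]
tool_rot: [-2.365, 1.568, 2.171]
force: [0.0, 0.3, -1.1]
grip_width: 0.0219
```

```bash
python3 -m creep '[{"wx":0,"wy":0,"wz":0,"tx":0.0015,"ty":0,"tz":0,"claw":0.85},{"wx":0,"wy":0,"wz":0,"tx":0.0015,"ty":0,"tz":0,"claw":0.85}]' 40
python3 - <<'E'
from h import *
d=bot.grab_frame('side');cv2.imwrite('pics/d11.png',cv2.resize(d[60:190,240:400],None,fx=4,fy=4,interpolation=2))
E
```

```text
clock: 13.95
position: [0.5458, -0.29, 0.029]
tool_rot: [-2.376, 1.568, 2.16]
force: [-2.8, 1.3, 9.6]
grip_width: 0.0219
```

View pics/d11.png

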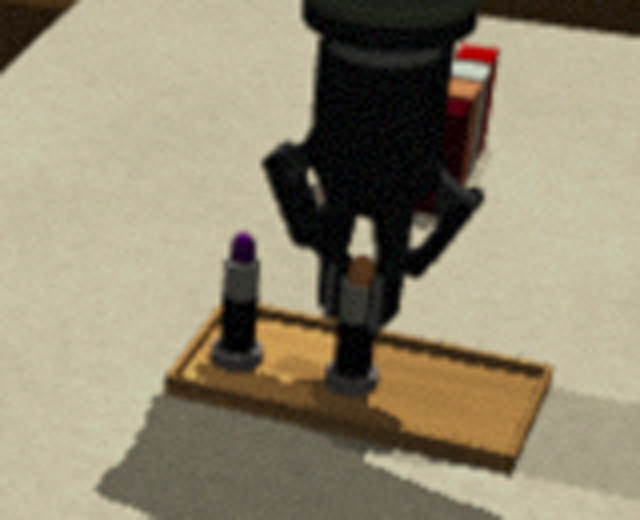

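Peach touches the floor, upright (foot at crop (352,380)). Release and lift.

```bash
python3 -m creep '[{"wx":0,"wy":0,"wz":0,"tx":0,"ty":0,"tz":0,"claw":0.6},{"wx":0,"wy":0,"wz":0,"tx":0,"ty":0,"tz":0,"claw":0.5},{"wx":0,"wy":0,"wz":0,"tx":0,"ty":0,"tz":0,"claw":0.5},{"wx":0,"wy":0,"wz":0,"tx":-0.04,"ty":0,"tz":0,"claw":0.5},{"wx":0,"wy":0,"wz":0,"tx":-0.09,"ty":0,"tz":0,"claw":0.45},{"wx":0,"wy":0,"wz":0,"tx":-0.13,"ty":0,"tz":0,"claw":0.45},{"wx":0,"wy":0,"wz":0,"tx":-0.15,"ty":0,"tz":0,"claw":0.45},{"wx":0,"wy":0,"wz":0,"tx":-0.15,"ty":0,"tz":0,"claw":0.45}]' 40
python3 - <<'E'
from h import *
w=bot.grab_frame('wrist');cv2.imwrite('pics/w12.png',w);c=bot.get_calibration('wrist')
for n,lo,hi in(('plum',(130,80,30),(165,255,255)),):
  bl,m=blobs(w,lo,hi,60)
  for s,ce in bl: print(n,s,ce,onz(c,*ce,.085).round(4))
print(rel([.549,.077,.18],down(np.radians(-9.5))))
E
```

```text
clock: 14.8
position: [0.5473, -0.2909, 0.1821]
tool_rot: [1.734, 1.568, -0.013]
force: [0.9, 0.1, -0.7]
grip_width: 0.0468
plum [328 169  19  18 251] [337.49003984 177.68525896] [ 0.6177 -0.2914  0.085 ]
{'t': array([ 0.0005, -0.0618, -0.3624]), 'w': array([-0.58, -0.06, -0.01])}
```

View pics/w12.png

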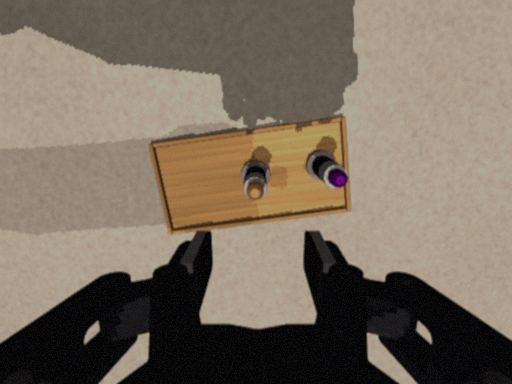

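Both stand upright in the tray. Next is red, at (0.547,0.076).

```bash
python3 -m creep '[{"wx":0,"wy":0,"wz":0,"tx":0,"ty":-0.01,"tz":-0.045,"claw":0.45},{"wx":0,"wy":0,"wz":0,"tx":0,"ty":-0.02,"tz":-0.09,"claw":0.45},{"wx":0,"wy":0,"wz":0,"tx":0,"ty":-0.025,"tz":-0.135,"claw":0.45},{"wx":0,"wy":0,"wz":0,"tx":0,"ty":-0.03,"tz":-0.18,"claw":0.45},{"wx":0,"wy":0,"wz":0,"tx":0,"ty":-0.04,"tz":-0.225,"claw":0.45},{"wx":0,"wy":0,"wz":0,"tx":0,"ty":-0.05,"tz":-0.27,"claw":0.45},{"wx":0,"wy":0,"wz":0,"tx":0,"ty":-0.055,"tz":-0.315,"claw":0.45},{"wx":0,"wy":0,"wz":0,"tx":0,"ty":-0.062,"tz":-0.362,"claw":0.45}]' 40
python3 -m creep '[{"wx":0,"wy":0,"wz":0,"tx":0,"ty":0,"tz":-0.01,"claw":0.45},{"wx":0,"wy":0,"wz":0,"tx":0,"ty":0,"tz":-0.01,"claw":0.45}]' 40
python3 - <<'E'
from h import *
w=bot.grab_frame('wrist');cv2.imwrite('pics/w13.png',w);c=bot.get_calibration('wrist')
from meas import cols
for n,m in cols(w,(180,80,330,260)).items():
    k,l,s,ce=cv2.connectedComponentsWithStats(m.astype(np.uint8))
    for i in range(1,k):
        if s[i,4]>60: print(n,s[i],ce[i].round(1),'z.009',onz(c,*ce[i],.009).round(4),'z.09',onz(c,*ce[i],.09).round(4))
print(rel([.549,.077,.033],down(np.radians(-9.5))))
E
```

```text
clock: 15.65
position: [0.5481, 0.0779, 0.1793]
tool_rot: [-1.896, 1.569, 2.64]
force: [0.2, 0.1, 0.9]
grip_width: 0.0468
clock: 15.85
position: [0.5491, 0.09, 0.178]
tool_rot: [-1.799, 1.567, 2.741]
force: [0.6, -0.4, 0.5]
grip_width: 0.0469
red [253 201  15  19 220] [259.9 209.8] z.009 [0.5432 0.0459 0.009 ] z.09 [0.5474 0.0719 0.09  ]
red [242 241  39  19 473] [258.  252.2] z.009 [ 0.5316 -0.0076  0.009 ] z.09 [0.5386 0.0314 0.09  ]
plum [ 219  205   41   39 1195] [238.1 224.5] z.009 [0.5145 0.0322 0.009 ] z.09 [0.5257 0.0615 0.09  ]
peach [239 167  41  36 521] [256.6 180. ] z.009 [0.5457 0.0819 0.009 ] z.09 [0.5493 0.0991 0.09  ]
green [ 262  211   47   46 1634] [284.7 233.2] z.009 [0.5676 0.0116 0.009 ] z.09 [0.5659 0.0459 0.09  ]
{'t': array([0.1451, 0.0021, 0.0108]), 'w': array([-0.53,  0.01,  0.17])}
```

View pics/w13.png

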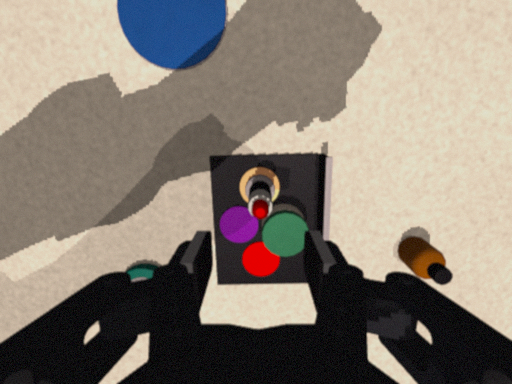

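```bash
python3 -m creep '[{"wx":0,"wy":0,"wz":0,"tx":0.03,"ty":0.002,"tz":0.011,"claw":0.45},{"wx":0,"wy":0,"wz":0,"tx":0.065,"ty":0.002,"tz":0.0115,"claw":0.45},{"wx":0,"wy":0,"wz":0,"tx":0.105,"ty":0.002,"tz":0.0115,"claw":0.45},{"wx":0,"wy":0,"wz":0,"tx":0.145,"ty":0.002,"tz":0.0115,"claw":0.45},{"wx":0,"wy":0,"wz":0,"tx":0.145,"ty":0.002,"tz":0.0115,"claw":0.6},{"wx":0,"wy":0,"wz":0,"tx":0.145,"ty":0.002,"tz":0.0115,"claw":0.7},{"wx":0,"wy":0,"wz":0,"tx":0.145,"ty":0.002,"tz":0.0115,"claw":0.85},{"wx":0,"wy":0,"wz":0,"tx":0.145,"ty":0.002,"tz":0.0115,"claw":0.85}]' 40
python3 -m creep '[{"wx":0,"wy":0,"wz":0,"tx":0,"ty":0,"tz":0,"claw":0.85},{"wx":0,"wy":0,"wz":0,"tx":0,"ty":0,"tz":0,"claw":0.85}]' 40
python3 - <<'E'
from h import *
w=bot.grab_frame('wrist');cv2.imwrite('pics/w14.png',w);print(toolR()[0],bot.observe()['grip_width'])
E
```

```text
clock: 16.7
position: [0.5499, 0.0761, 0.0349]
tool_rot: [-2.311, 1.57, 2.225]
force: [0.0, -0.2, -1.2]
grip_width: 0.0216
clock: 16.9
position: [0.5505, 0.0759, 0.0359]
tool_rot: [2.195, 1.57, 0.448]
force: [-0.4, 0.1, -1.9]
grip_width: 0.0217
[0.55026865 0.0759742  0.03561699] 0.022113482144484387
```

View pics/w14.png

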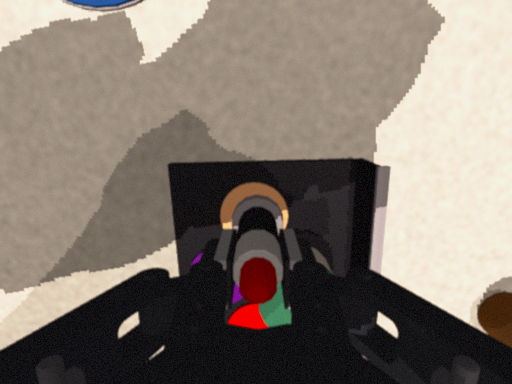

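```bash
python3 -m creep '[{"wx":0,"wy":0,"wz":0,"tx":-0.03,"ty":0,"tz":0,"claw":0.85},{"wx":0,"wy":0,"wz":0,"tx":-0.07,"ty":0,"tz":0,"claw":0.85},{"wx":0,"wy":0,"wz":0,"tx":-0.11,"ty":0,"tz":0,"claw":0.85},{"wx":0,"wy":0,"wz":0,"tx":-0.14,"ty":0,"tz":0,"claw":0.85},{"wx":0,"wy":0,"wz":0,"tx":-0.14,"ty":0,"tz":0.04,"claw":0.85},{"wx":0,"wy":0,"wz":0,"tx":-0.14,"ty":0,"tz":0.08,"claw":0.85},{"wx":0,"wy":0,"wz":0,"tx":-0.14,"ty":0,"tz":0.12,"claw":0.85},{"wx":0,"wy":0,"wz":0,"tx":-0.14,"ty":0,"tz":0.16,"claw":0.85}]' 40
python3 - <<'E'
from h import *
print(rel([.472,-.288,.17],down(np.radians(-9.5))))
E
```

```text
clock: 17.75
position: [0.5217, -0.0831, 0.1758]
tool_rot: [1.935, 1.57, 0.188]
force: [0.7, -0.9, -0.7]
grip_width: 0.0219
{'t': array([ 0.0057, -0.0131,  0.2104]), 'w': array([-0.56, -0.02, -0.05])}
```

```bash
python3 -m creep '[{"wx":0,"wy":0,"wz":0,"tx":0,"ty":-0.003,"tz":0.045,"claw":0.85},{"wx":0,"wy":0,"wz":0,"tx":0,"ty":-0.006,"tz":0.09,"claw":0.85},{"wx":0,"wy":0,"wz":0,"tx":0,"ty":-0.009,"tz":0.135,"claw":0.85},{"wx":0,"wy":0,"wz":0,"tx":0,"ty":-0.012,"tz":0.18,"claw":0.85},{"wx":0,"wy":0,"wz":0,"tx":0,"ty":-0.013,"tz":0.209,"claw":0.85},{"wx":0,"wy":0,"wz":0,"tx":0.03,"ty":-0.013,"tz":0.21,"claw":0.85},{"wx":0,"wy":0,"wz":0,"tx":0.075,"ty":-0.013,"tz":0.21,"claw":0.85},{"wx":0,"wy":0,"wz":0,"tx":0.12,"ty":-0.013,"tz":0.21,"claw":0.85}]' 40
python3 - <<'E'
from h import *
print(rel([.472,-.288,.032],down(np.radians(-9.5))))
E
```

```text
clock: 18.55
position: [0.4724, -0.2881, 0.0549]
tool_rot: [1.553, 1.568, -0.194]
force: [1.3, -0.8, -0.6]
grip_width: 0.0218
{'t': array([ 0.0229, -0.0004, -0.0001]), 'w': array([-0.6 ,  0.  , -0.14])}
```

```bash
python3 -m creep '[{"wx":0,"wy":0,"wz":0,"tx":0.015,"ty":0,"tz":0,"claw":0.85},{"wx":0,"wy":0,"wz":0,"tx":0.021,"ty":0,"tz":0,"claw":0.85},{"wx":0,"wy":0,"wz":0,"tx":0.021,"ty":0,"tz":0,"claw":0.85}]' 40
python3 -m creep '[{"wx":0,"wy":0,"wz":0,"tx":0.0015,"ty":0,"tz":0,"claw":0.85},{"wx":0,"wy":0,"wz":0,"tx":0.0015,"ty":0,"tz":0,"claw":0.85}]' 40
python3 -m creep '[{"wx":0,"wy":0,"wz":0,"tx":0.0015,"ty":0,"tz":0,"claw":0.85},{"wx":0,"wy":0,"wz":0,"tx":0.0015,"ty":0,"tz":0,"claw":0.85}]' 40
```

```text
clock: 18.85
position: [0.4725, -0.288, 0.0339]
tool_rot: [1.675, 1.569, -0.072]
force: [-0.1, -0.6, -0.9]
grip_width: 0.0219
clock: 19.05
position: [0.4731, -0.2883, 0.0335]
tool_rot: [1.445, 1.567, -0.302]
force: [0.7, -0.0, -0.6]
grip_width: 0.0214
clock: 19.25
position: [0.4734, -0.2886, 0.0325]
tool_rot: [1.371, 1.566, -0.376]
force: [-1.3, -0.0, -0.5]
grip_width: 0.0217
```

```bash
python3 -m creep '[{"wx":0,"wy":0,"wz":0,"tx":0.0015,"ty":0,"tz":0,"claw":0.85},{"wx":0,"wy":0,"wz":0,"tx":0.0015,"ty":0,"tz":0,"claw":0.85}]' 40
python3 -m creep '[{"wx":0,"wy":0,"wz":0,"tx":0.0015,"ty":0,"tz":0,"claw":0.85},{"wx":0,"wy":0,"wz":0,"tx":0.0015,"ty":0,"tz":0,"claw":0.85}]' 40
```

```text
clock: 19.45
position: [0.4734, -0.2886, 0.031]
tool_rot: [1.367, 1.566, -0.38]
force: [0.1, 0.2, -0.9]
grip_width: 0.0218
clock: 19.65
position: [0.4735, -0.2888, 0.0299]
tool_rot: [1.283, 1.566, -0.465]
force: [-2.0, 0.1, 9.8]
grip_width: 0.0219
```

```bash
python3 -m creep '[{"wx":0,"wy":0,"wz":0,"tx":-0.0005,"ty":0,"tz":0,"claw":0.6},{"wx":0,"wy":0,"wz":0,"tx":-0.0005,"ty":0,"tz":0,"claw":0.5},{"wx":0,"wy":0,"wz":0,"tx":-0.0005,"ty":0,"tz":0,"claw":0.5},{"wx":0,"wy":0,"wz":0,"tx":-0.04,"ty":0,"tz":0,"claw":0.5},{"wx":0,"wy":0,"wz":0,"tx":-0.09,"ty":0,"tz":0,"claw":0.45},{"wx":0,"wy":0,"wz":0,"tx":-0.13,"ty":0,"tz":0,"claw":0.45},{"wx":0,"wy":0,"wz":0,"tx":-0.14,"ty":0,"tz":0,"claw":0.45},{"wx":0,"wy":0,"wz":0,"tx":-0.14,"ty":0,"tz":0,"claw":0.45}]' 40
python3 - <<'E'
from h import *
w=bot.grab_frame('wrist');cv2.imwrite('pics/w15.png',w)
print(bot.observe()['qpos'].round(2),rel([.5675,.0265,.18],down(np.radians(-9.1))),rel([.5675,.0265,.18],down(np.radians(80.9))))
E
```

```text
clock: 20.45
position: [0.4734, -0.289, 0.1713]
tool_rot: [1.211, 1.563, -0.536]
force: [-0.1, -0.2, -0.6]
grip_width: 0.047
[ 0.85  0.5  -0.57  1.81  0.34  0.91 -0.04] {'t': array([-0.0107,  0.0379, -0.3269]), 'w': array([-1.03,  0.11, -0.3 ])} {'t': array([-0.0107,  0.0379, -0.3269]), 'w': array([-91.03,   0.32,  -0.15])}
```

View pics/w15.png

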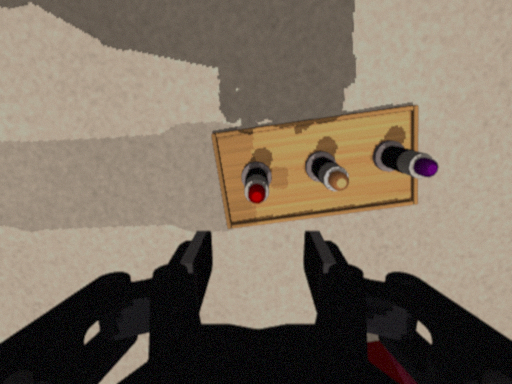

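All three stand in the tray: red (257,190), peach (340,180) and plum (427,166), all upright inside the rim. Now the pot, with the jaws turned along the rail because the rail is only 40 mm behind it.

```bash
python3 -m creep '[{"wx":-8,"wy":0,"wz":0,"tx":0,"ty":0.005,"tz":-0.04,"claw":0.2},{"wx":-16,"wy":0,"wz":0,"tx":0,"ty":0.01,"tz":-0.08,"claw":0.2},{"wx":-24,"wy":0,"wz":0,"tx":0,"ty":0.015,"tz":-0.12,"claw":0.2},{"wx":-32,"wy":0,"wz":0,"tx":0,"ty":0.02,"tz":-0.16,"claw":0.2},{"wx":-40,"wy":0,"wz":0,"tx":0,"ty":0.025,"tz":-0.2,"claw":0.2},{"wx":-48,"wy":0,"wz":0,"tx":0,"ty":0.03,"tz":-0.24,"claw":0.2},{"wx":-56,"wy":0,"wz":0,"tx":0,"ty":0.035,"tz":-0.28,"claw":0.2},{"wx":-64,"wy":0,"wz":0,"tx":0,"ty":0.038,"tz":-0.32,"claw":0.2}]' 40
python3 - <<'E'
from h import *
print(bot.observe()['qpos'].round(2),rel([.5675,.0265,.15],down(np.radians(80.9))))
E
```

```text
clock: 21.3
position: [0.566, 0.0212, 0.1674]
tool_rot: [-0.14, 1.568, -0.765]
force: [1.0, -1.3, 0.9]
grip_width: 0.0687
[ 0.45  0.61 -0.86  1.77  0.54  1.01  0.33] {'t': array([ 0.0174,  0.0051, -0.0019]), 'w': array([-26.7 ,   0.18,   0.07])}
```

```bash
python3 -m creep '[{"wx":-8,"wy":0,"wz":0,"tx":0,"ty":0.005,"tz":-0.002,"claw":0.2},{"wx":-16,"wy":0,"wz":0,"tx":0,"ty":0.005,"tz":-0.002,"claw":0.2},{"wx":-24,"wy":0,"wz":0,"tx":0,"ty":0.005,"tz":-0.002,"claw":0.2},{"wx":-26.7,"wy":0,"wz":0,"tx":0,"ty":0.005,"tz":-0.002,"claw":0.2},{"wx":-26.7,"wy":0,"wz":0,"tx":0,"ty":0.005,"tz":-0.002,"claw":0.2},{"wx":-26.7,"wy":0,"wz":0,"tx":0,"ty":0.005,"tz":-0.002,"claw":0.2}]' 40
python3 - <<'E'
from h import *
w=bot.grab_frame('wrist');c=bot.get_calibration('wrist');cv2.imwrite('pics/w16.png',w);np.savez('pics/w16.npz',**{k:c[k] for k in c})
from meas import cols
for n,m in cols(w,(150,80,380,300)).items():
    k,l,s,ce=cv2.connectedComponentsWithStats(m.astype(np.uint8))
    for i in range(1,k):
        if s[i,4]>200: print(n,s[i],ce[i].round(1),onz(c,*ce[i],.042 if n=='green' else .009).round(4))
print(bot.observe()['qpos'].round(2),rel([.5675,.0265,.15],down(np.radians(80.9))))
E
```

```text
clock: 21.9
position: [0.5668, 0.0265, 0.1661]
tool_rot: [-1.138, 1.569, -1.298]
force: [0.7, 0.0, 0.2]
grip_width: 0.0684
red [ 194  131   44   44 1533] [215.4 152.5] [ 0.5329 -0.0145  0.009 ]
plum [ 236  106   44   46 1596] [257.4 128.3] [0.5148 0.0344 0.009 ]
peach [ 280  131   43   43 1460] [300.4 152.1] [0.5469 0.0763 0.009 ]
green [ 231  158   53   51 2041] [257.1 183.4] [0.5663 0.0258 0.042 ]
[ 0.5   0.65 -0.96  1.77  0.61  1.06  0.73] {'t': array([0.0165, 0.0001, 0.0006]), 'w': array([-0.09,  0.08,  0.1 ])}
```

View pics/w16.png

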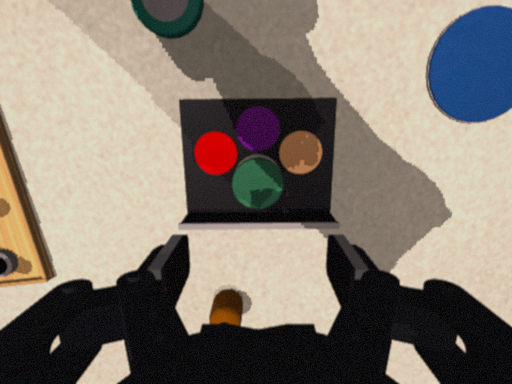

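Spots all bare and measured: red (0.533,−0.0145), plum (0.515,0.0345), peach (0.547,0.0763). Pot lid at wrist (257,183) gives (0.567,0.026). Descend with the jaws at 68 mm.

```bash
python3 -m creep '[{"wx":0,"wy":0,"wz":0,"tx":0.04,"ty":0,"tz":0,"claw":0.2},{"wx":0,"wy":0,"wz":0,"tx":0.085,"ty":0,"tz":0,"claw":0.2},{"wx":0,"wy":0,"wz":0,"tx":0.125,"ty":0,"tz":0,"claw":0.2},{"wx":0,"wy":0,"wz":0,"tx":0.15,"ty":0,"tz":0,"claw":0.2},{"wx":0,"wy":0,"wz":0,"tx":0.15,"ty":0,"tz":0,"claw":0.2}]' 40
python3 - <<'E'
from h import *
w=bot.grab_frame('wrist');cv2.imwrite('pics/w17.png',w)
d=bot.grab_frame('side');cv2.imwrite('pics/d17.png',cv2.resize(d[130:280,200:380],None,fx=3.7,fy=3.7,interpolation=2))
print(rel([.567,.0265,-.006],down(np.radians(80.9))))
E
```

```text
clock: 22.45
position: [0.565, 0.0262, 0.0135]
tool_rot: [-2.468, 1.566, -2.629]
force: [-0.1, -0.3, 0.3]
grip_width: 0.0684
{'t': array([ 0.023 , -0.0002, -0.0002]), 'w': array([-0.1 ,  0.07,  0.08])}
```

View pics/w17.png

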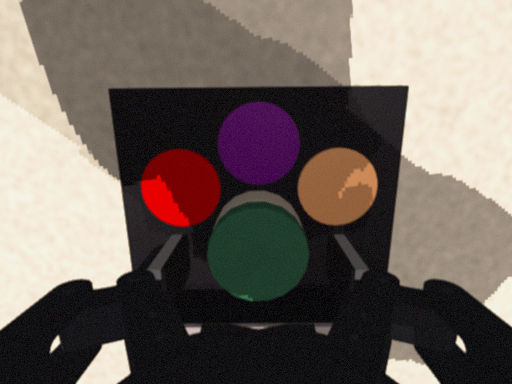

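View pics/d17.png

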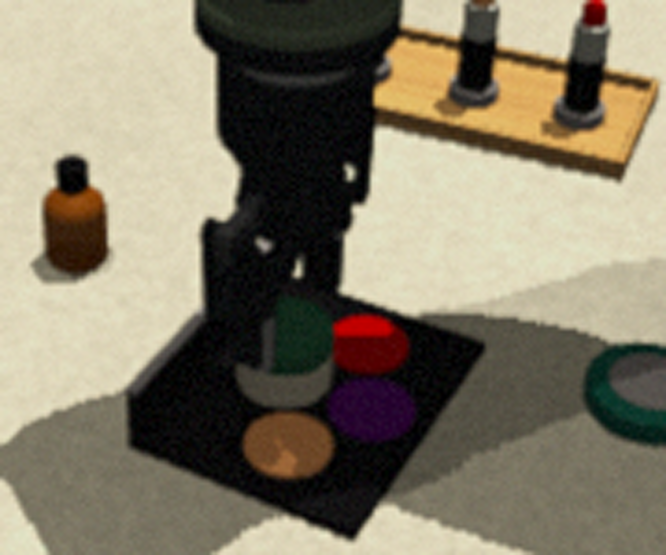

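```bash
python3 -m creep '[{"wx":0,"wy":0,"wz":0,"tx":0.01,"ty":0,"tz":0,"claw":0.2},{"wx":0,"wy":0,"wz":0,"tx":0.02,"ty":0,"tz":0.001,"claw":0.2},{"wx":0,"wy":0,"wz":0,"tx":0.02,"ty":0,"tz":0.001,"claw":0.25},{"wx":0,"wy":0,"wz":0,"tx":0.02,"ty":0,"tz":0.001,"claw":0.32},{"wx":0,"wy":0,"wz":0,"tx":0.02,"ty":0,"tz":0.001,"claw":0.36},{"wx":0,"wy":0,"wz":0,"tx":0.02,"ty":0,"tz":0.001,"claw":0.5},{"wx":0,"wy":0,"wz":0,"tx":0.02,"ty":0,"tz":0.001,"claw":0.5},{"wx":0,"wy":0,"wz":0,"tx":0.02,"ty":0,"tz":0.001,"claw":0.5}]' 40
python3 - <<'E'
from h import *
w=bot.grab_frame('wrist');cv2.imwrite('pics/w18.png',w)
d=bot.grab_frame('side');cv2.imwrite('pics/d18.png',cv2.resize(d[130:280,200:380],None,fx=3.7,fy=3.7,interpolation=2))
E
```

```text
clock: 23.35
position: [0.5684, 0.0265, -0.0024]
tool_rot: [-0.699, 1.568, -0.859]
force: [-2.0, -0.3, 6.0]
grip_width: 0.0507
```

View pics/w18.png

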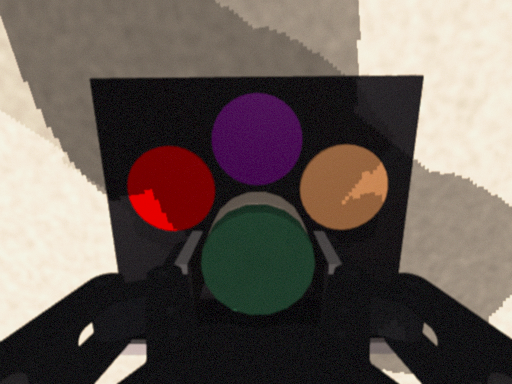

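View pics/d18.png

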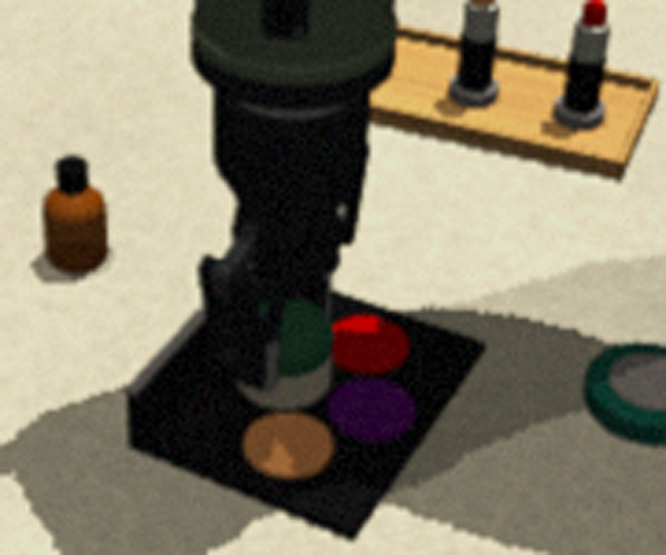

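```bash
python3 - <<'E'
from h import *
for f in('w2',):
    im=cv2.imread(f'pics/{f}.png');c=dict(np.load(f'pics/{f}.npz'))
    bl,m=blobs(im,(100,120,40),(125,255,255),800)
    for s,ce in bl:
        e=cv2.fitEllipse(max(cv2.findContours(m,0,1)[0],key=cv2.contourArea));print(f,s,ce,e,onz(c,*e[0],.006),onz(c,*ce,.006))
s=cv2.imread('pics/side0.png');c=bot.get_calibration('side')
bl,m=blobs(s,(100,120,60),(125,255,255),800);e=cv2.fitEllipse(max(cv2.findContours(m,0,1)[0],key=cv2.contourArea));print(e,onz(c,*e[0],.006))
cs=bot.get_calibration('scene');e2=cv2.imread('pics/scene0.png');b2,_=blobs(e2,(95,80,30),(130,255,255),200)
print(tri([ray(c,*e[0]),ray(cs,*b2[0][1])]))
E
python3 -m creep '[{"wx":0,"wy":0,"wz":0,"tx":-0.01,"ty":0,"tz":0,"claw":0.5},{"wx":0,"wy":0,"wz":0,"tx":-0.04,"ty":0,"tz":0,"claw":0.5},{"wx":0,"wy":0,"wz":0,"tx":-0.08,"ty":0,"tz":0,"claw":0.5},{"wx":0,"wy":0,"wz":0,"tx":-0.11,"ty":0,"tz":0,"claw":0.5},{"wx":0,"wy":0,"wz":0,"tx":-0.11,"ty":0,"tz":0,"claw":0.5}]' 40
python3 - <<'E'
from h import *
print(bot.observe()['grip_width'],bot.observe()['qpos'].round(2))
print(rel([.45,.20,.11],down(np.radians(80.9))))
d=bot.grab_frame('side');cv2.imwrite('pics/d19.png',cv2.resize(d[80:280,180:380],None,fx=2.9,fy=2.9,interpolation=2))
E
```

```text
w2 [ 154    0   87   88 6221] [197.10287735  40.96865456] ((197.10549926757812, 40.95409393310547), (85.68062591552734, 90.92804718017578), 150.31613159179688) [0.49082106 0.27036466 0.006     ] [0.49081403 0.27034924 0.006     ]
((269.8181457519531, 343.9152526855469), (59.46256637573242, 68.84868621826172), 94.34121704101562) [0.48961289 0.27554416 0.006     ]
(array([ 4.91114063e-01,  2.71762158e-01, -2.47139492e-04]), [0.000252712923814177, 0.00025271292381411477])
clock: 23.95
position: [0.5701, 0.0272, 0.112]
tool_rot: [-0.056, 1.564, -0.217]
force: [0.5, -0.1, -2.0]
grip_width: 0.0508
0.050841416197361655 [ 0.46  0.72 -0.91  1.81  0.69  0.96  0.67]
{'t': array([ 0.0009,  0.1514, -0.1462]), 'w': array([-0.11,  0.42,  0.02])}
```

View pics/d19.png

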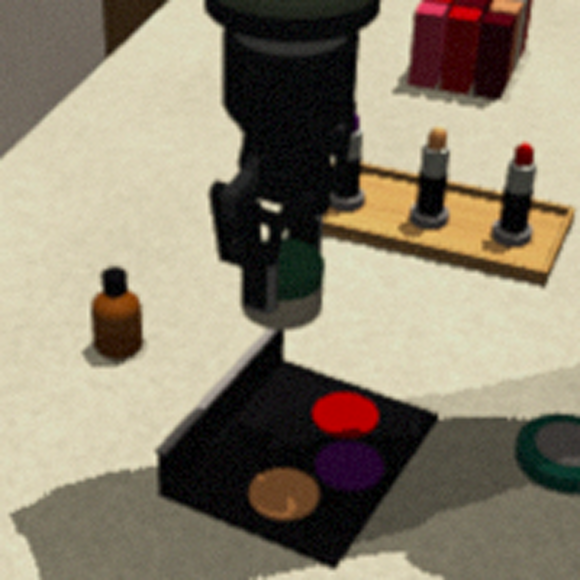

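```bash
python3 - <<'E'
from h import *
print(rel([.52,.21,.14],down(np.radians(80.9))))
E
python3 -m creep '[{"wx":0,"wy":0,"wz":0,"tx":0,"ty":0.04,"tz":-0.02,"claw":0.5},{"wx":0,"wy":0,"wz":0,"tx":-0.01,"ty":0.08,"tz":-0.04,"claw":0.5},{"wx":0,"wy":0,"wz":0,"tx":-0.02,"ty":0.12,"tz":-0.06,"claw":0.5},{"wx":0,"wy":0,"wz":0,"tx":-0.03,"ty":0.155,"tz":-0.075,"claw":0.5},{"wx":0,"wy":0,"wz":0,"tx":-0.03,"ty":0.17,"tz":-0.08,"claw":0.5},{"wx":0,"wy":0,"wz":0,"tx":-0.03,"ty":0.17,"tz":-0.08,"claw":0.5},{"wx":0,"wy":0,"wz":0,"tx":-0.03,"ty":0.17,"tz":-0.08,"claw":0.5}]' 40
python3 - <<'E'
from h import *
w=bot.grab_frame('wrist');c=bot.get_calibration('wrist');cv2.imwrite('pics/w20.png',w);P,T=toolR();print(P)
bl,m=blobs(w,(100,120,40),(125,255,255),500)
for s,ce in bl:
    e=cv2.fitEllipse(cv2.convexHull(max(cv2.findContours(m,0,1)[0],key=cv2.contourArea)));print(s,ce,e,onz(c,*e[0],.006),onz(c,*ce,.006))
bl,m=blobs(w,(65,80,20),(90,255,255),500)
for s,ce in bl: print('pot',s,ce,(onz(c,*ce,P[2]+.0084+.036)-P).round(4))
E
```

```text
{'t': array([-0.0307,  0.1731, -0.0778]), 'w': array([-0.13,  0.29,  0.07])}
clock: 24.7
position: [0.5171, 0.2068, 0.1387]
tool_rot: [-0.448, 1.566, -0.609]
force: [0.1, -0.7, -0.7]
grip_width: 0.0503
[0.51730543 0.20626629 0.1386557 ]
[ 263   89  109  109 9369] [317.32917067 143.06350731] ((317.3128662109375, 143.05239868164062), (106.22852325439453, 112.13490295410156), 42.054840087890625) [0.48805349 0.270444   0.006     ] [0.48806687 0.27045872 0.006     ]
pot [   0   51   24   67 1175] [ 9.50297872 86.2212766 ] [-0.0912 -0.0804  0.0444]
pot [ 201  205  114  108 9511] [257.57943434 259.24445379] [-0.0049  0.0009  0.0444]
```

View pics/w20.png

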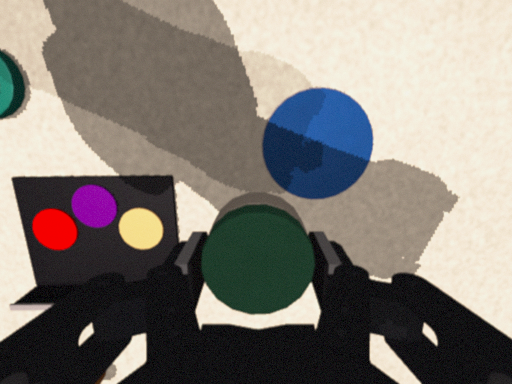

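```bash
python3 - <<'E'
from h import *
print(rel([.4915,.2705,.015],down(np.radians(80.9))))
E
python3 -m creep '[{"wx":0,"wy":0,"wz":0,"tx":0,"ty":0.03,"tz":-0.02,"claw":0.5},{"wx":0,"wy":0,"wz":0,"tx":0.02,"ty":0.055,"tz":-0.033,"claw":0.5},{"wx":0,"wy":0,"wz":0,"tx":0.05,"ty":0.058,"tz":-0.035,"claw":0.5},{"wx":0,"wy":0,"wz":0,"tx":0.09,"ty":0.058,"tz":-0.035,"claw":0.5},{"wx":0,"wy":0,"wz":0,"tx":0.12,"ty":0.058,"tz":-0.035,"claw":0.5},{"wx":0,"wy":0,"wz":0,"tx":0.122,"ty":0.058,"tz":-0.035,"claw":0.5},{"wx":0,"wy":0,"wz":0,"tx":0.122,"ty":0.058,"tz":-0.035,"claw":0.5}]' 40
python3 - <<'E'
from h import *
print(rel([.4915,.2705,-.002],down(np.radians(80.9))))
w=bot.grab_frame('wrist');cv2.imwrite('pics/w21.png',w)
E
```

```text
{'t': array([ 0.1234,  0.0595, -0.0364]), 'w': array([-0.17,  0.25,  0.13])}
clock: 25.45
position: [0.4927, 0.2682, 0.0165]
tool_rot: [-0.65, 1.566, -0.813]
force: [0.5, 0.1, -0.4]
grip_width: 0.0508
{'t': array([ 0.0185,  0.0022, -0.0016]), 'w': array([-0.22,  0.2 ,  0.16])}
```

View pics/w21.png

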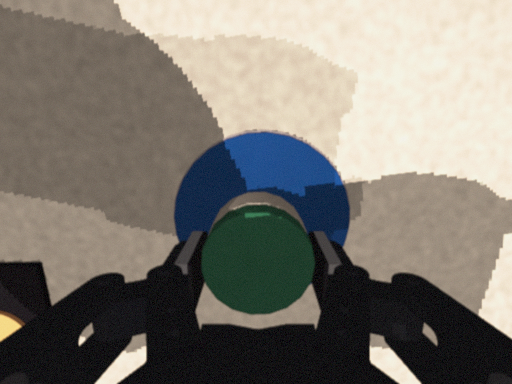

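Pot is about 2 mm left of the pad's middle (u 258 against 262); I'll correct that and feel down.

```bash
python3 -m creep '[{"wx":0,"wy":0,"wz":0,"tx":0.01,"ty":0.002,"tz":-0.0015,"claw":0.5},{"wx":0,"wy":0,"wz":0,"tx":0.014,"ty":0.002,"tz":-0.0015,"claw":0.5},{"wx":0,"wy":0,"wz":0,"tx":0.014,"ty":0.002,"tz":-0.0015,"claw":0.5}]' 40
python3 -m creep '[{"wx":0,"wy":0,"wz":0,"tx":0.002,"ty":0,"tz":0,"claw":0.5},{"wx":0,"wy":0,"wz":0,"tx":0.002,"ty":0,"tz":0,"claw":0.5}]' 40
python3 -m creep '[{"wx":0,"wy":0,"wz":0,"tx":0.0015,"ty":0,"tz":0,"claw":0.5},{"wx":0,"wy":0,"wz":0,"tx":0.0015,"ty":0,"tz":0,"claw":0.5}]' 40
```

```text
clock: 25.8
position: [0.4921, 0.2707, 0.0034]
tool_rot: [-0.361, 1.565, -0.524]
force: [0.0, -0.1, -1.8]
grip_width: 0.0506
clock: 26.0
position: [0.4922, 0.2707, 0.0014]
tool_rot: [-0.352, 1.565, -0.514]
force: [-0.0, -0.6, -1.3]
grip_width: 0.0508
clock: 26.2
position: [0.4922, 0.2706, -0.0002]
tool_rot: [-0.371, 1.565, -0.534]
force: [-0.2, -0.2, -1.8]
grip_width: 0.0511
```

```bash
python3 -m creep '[{"wx":0,"wy":0,"wz":0,"tx":0.0015,"ty":0,"tz":0,"claw":0.5},{"wx":0,"wy":0,"wz":0,"tx":0.0015,"ty":0,"tz":0,"claw":0.5}]' 40
python3 -m creep '[{"wx":0,"wy":0,"wz":0,"tx":0.0015,"ty":0,"tz":0,"claw":0.5},{"wx":0,"wy":0,"wz":0,"tx":0.0015,"ty":0,"tz":0,"claw":0.5}]' 40
```

```text
clock: 26.4
position: [0.4921, 0.2706, -0.0019]
tool_rot: [-0.405, 1.566, -0.568]
force: [-0.8, 0.4, -0.6]
grip_width: 0.0505
clock: 26.6
position: [0.4923, 0.2706, -0.0024]
tool_rot: [-0.377, 1.565, -0.54]
force: [-4.3, -5.1, 21.1]
grip_width: 0.0506
```

Contact exactly at −0.0024. Release and lift.

```bash
python3 -m creep '[{"wx":0,"wy":0,"wz":0,"tx":-0.0007,"ty":0,"tz":0,"claw":0.5},{"wx":0,"wy":0,"wz":0,"tx":-0.0007,"ty":0,"tz":0,"claw":0.35},{"wx":0,"wy":0,"wz":0,"tx":-0.0007,"ty":0,"tz":0,"claw":0.22},{"wx":0,"wy":0,"wz":0,"tx":-0.0007,"ty":0,"tz":0,"claw":0.2},{"wx":0,"wy":0,"wz":0,"tx":-0.04,"ty":0,"tz":0,"claw":0.2},{"wx":0,"wy":0,"wz":0,"tx":-0.09,"ty":0,"tz":0,"claw":0.2},{"wx":0,"wy":0,"wz":0,"tx":-0.14,"ty":0,"tz":0,"claw":0.3},{"wx":0,"wy":0,"wz":0,"tx":-0.18,"ty":0,"tz":0,"claw":0.45}]' 40
python3 -m creep '[{"wx":0,"wy":0,"wz":0,"tx":0,"ty":0,"tz":0.03,"claw":0.45},{"wx":0,"wy":0,"wz":0,"tx":0,"ty":0,"tz":0.03,"claw":0.45},{"wx":0,"wy":0,"wz":0,"tx":0,"ty":0,"tz":0.03,"claw":0.45}]' 40
python3 - <<'E'
from h import *
w=bot.grab_frame('wrist');c=bot.get_calibration('wrist');cv2.imwrite('pics/w22.png',w)
bl,m=blobs(w,(100,120,30),(125,255,255),500)
k=np.vstack(cv2.findContours(m,0,1)[0]);k=max(cv2.findContours(m,0,1)[0],key=cv2.contourArea)
e=cv2.fitEllipse(cv2.convexHull(k));print('pad',e,onz(c,*e[0],.006))
bl,m=blobs(w,(65,80,20),(90,255,255),500)
for s,ce in bl: print('pot',s,ce,onz(c,*ce,.042))
s=bot.grab_frame('side');cs=bot.get_calibration('side');cv2.imwrite('pics/d22.png',s)
for n,lo,hi,z in(('pad',(100,120,30),(125,255,255),.006),('pot',(65,80,20),(90,255,255),.042)):
    bl,m=blobs(s,lo,hi,200,(200,260,340,384));e=cv2.fitEllipse(cv2.convexHull(max(cv2.findContours(m,0,1)[0],key=cv2.contourArea)));print('side',n,e,onz(cs,*e[0],z))
E
```

```text
clock: 27.4
position: [0.4912, 0.2715, 0.1802]
tool_rot: [-0.218, 1.564, -0.38]
force: [0.5, 0.6, -0.4]
grip_width: 0.0479
clock: 27.7
position: [0.5208, 0.2663, 0.1799]
tool_rot: [-0.271, 1.565, -0.434]
force: [-0.7, -0.4, -0.2]
grip_width: 0.047
pad ((257.5619812011719, 144.7738494873047), (95.10736083984375, 95.64004516601562), 171.8124542236328) [0.48746943 0.27154032 0.006     ]
pot [ 233  126   50   50 1960] [257.54744898 150.46479592] [0.48951797 0.27127859 0.042     ]
side pad ((269.80242919921875, 344.0976867675781), (60.32051086425781, 69.46440887451172), 93.83168029785156) [0.48952272 0.27585819 0.006     ]
side pot ((269.712646484375, 330.0999755859375), (32.07859802246094, 34.172393798828125), 86.92170715332031) [0.48997385 0.27653276 0.042     ]
```

View pics/w22.png

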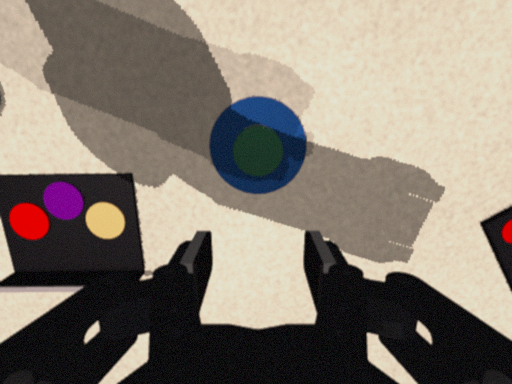

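View pics/d22.png

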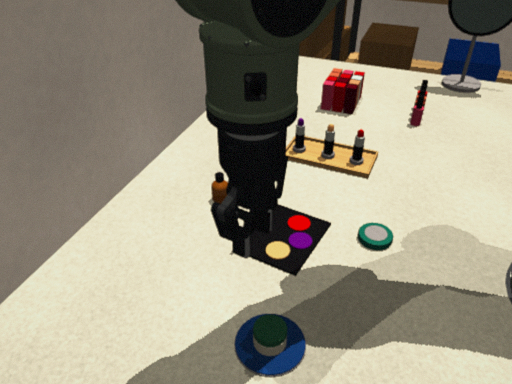

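Pot stands in the middle of the pad (within about 2 mm in both views) and the lipsticks still wait on the tray. Now I'll return for red.

```bash
python3 -m creep '[{"wx":8,"wy":0,"wz":0,"tx":0,"ty":-0.045,"tz":-0.01,"claw":0.45},{"wx":16,"wy":0,"wz":0,"tx":0,"ty":-0.09,"tz":-0.02,"claw":0.45},{"wx":24,"wy":0,"wz":0,"tx":0,"ty":-0.135,"tz":-0.03,"claw":0.45},{"wx":32,"wy":0,"wz":0,"tx":0,"ty":-0.18,"tz":-0.04,"claw":0.45},{"wx":40,"wy":0,"wz":0,"tx":0,"ty":-0.225,"tz":-0.04,"claw":0.45},{"wx":48,"wy":0,"wz":0,"tx":0,"ty":-0.27,"tz":-0.05,"claw":0.45},{"wx":56,"wy":0,"wz":0,"tx":0,"ty":-0.315,"tz":-0.05,"claw":0.45},{"wx":64,"wy":0,"wz":0,"tx":0,"ty":-0.36,"tz":-0.05,"claw":0.45}]' 40
python3 - <<'E'
from h import *
print(rel([.4735,-.2888,.17],down(np.radians(-9.5))),bot.observe()['qpos'].round(2))
E
```

```text
clock: 28.6
position: [0.4115, -0.0818, 0.1801]
tool_rot: [0.722, 1.565, -0.561]
force: [1.3, -0.6, 0.3]
grip_width: 0.0473
{'t': array([0.0111, 0.0007, 0.216 ]), 'w': array([25.96,  0.19, -0.27])} [ 0.7   0.31 -0.77  2.12  0.3   0.82  0.03]
```

```bash
python3 -m creep '[{"wx":8,"wy":0,"wz":0,"tx":0,"ty":0,"tz":0.04,"claw":0.45},{"wx":16,"wy":0,"wz":0,"tx":0,"ty":0,"tz":0.08,"claw":0.45},{"wx":24,"wy":0,"wz":0,"tx":0,"ty":0,"tz":0.12,"claw":0.45},{"wx":26,"wy":0,"wz":-0.2,"tx":0,"ty":0,"tz":0.16,"claw":0.45},{"wx":26,"wy":0,"wz":-0.2,"tx":0,"ty":0,"tz":0.2,"claw":0.45},{"wx":26,"wy":0,"wz":-0.2,"tx":0,"ty":0.0007,"tz":0.216,"claw":0.45},{"wx":26,"wy":0,"wz":-0.2,"tx":0,"ty":0.0007,"tz":0.216,"claw":0.45},{"wx":26,"wy":0,"wz":-0.2,"tx":0,"ty":0.0007,"tz":0.216,"claw":0.45}]' 40
python3 - <<'E'
from h import *
w=bot.grab_frame('wrist');c=bot.get_calibration('wrist');cv2.imwrite('pics/w23.png',w)
from meas import cols
for n,m in cols(w,(200,120,480,240)).items():
    k,l,s,ce=cv2.connectedComponentsWithStats(m.astype(np.uint8))
    for i in range(1,k):
        if 60<s[i,4]<500: print(n,s[i],ce[i].round(1),onz(c,*ce[i],.085).round(4))
print(rel([.4735,-.2888,.03],down(np.radians(-9.5))))
E
```

```text
clock: 29.4
position: [0.4731, -0.2878, 0.1806]
tool_rot: [0.44, 1.568, -1.297]
force: [0.2, 0.4, 0.5]
grip_width: 0.047
red [250 188  16  13 147] [257.1 194.6] [ 0.4713 -0.2916  0.085 ]
plum [411 160  22  18 293] [421.9 168.8] [ 0.6192 -0.2921  0.085 ]
peach [411 120   6  35 155] [413.8 135.9] [ 0.6129 -0.2621  0.085 ]
{'t': array([0.1508, 0.0003, 0.0009]), 'w': array([ 0.03,  0.14, -0.08])}
```

View pics/w23.png

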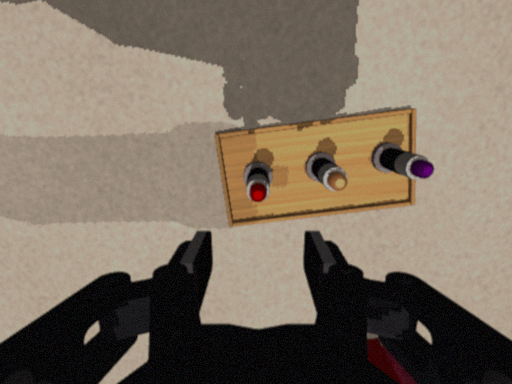

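Red is where I left it, upright. Descend and grip.

```bash
python3 -m creep '[{"wx":0,"wy":0,"wz":0,"tx":0.04,"ty":0,"tz":0.001,"claw":0.45},{"wx":0,"wy":0,"wz":0,"tx":0.08,"ty":0,"tz":0.001,"claw":0.45},{"wx":0,"wy":0,"wz":0,"tx":0.12,"ty":0,"tz":0.001,"claw":0.45},{"wx":0,"wy":0,"wz":0,"tx":0.15,"ty":0,"tz":0.001,"claw":0.45},{"wx":0,"wy":0,"wz":0,"tx":0.15,"ty":0,"tz":0.001,"claw":0.6},{"wx":0,"wy":0,"wz":0,"tx":0.15,"ty":0,"tz":0.001,"claw":0.7},{"wx":0,"wy":0,"wz":0,"tx":0.15,"ty":0,"tz":0.001,"claw":0.85},{"wx":0,"wy":0,"wz":0,"tx":0.15,"ty":0,"tz":0.001,"claw":0.85}]' 40
python3 -m creep '[{"wx":0,"wy":0,"wz":0,"tx":0,"ty":0,"tz":0,"claw":0.85},{"wx":0,"wy":0,"wz":0,"tx":0,"ty":0,"tz":0,"claw":0.85}]' 40
python3 -m creep '[{"wx":0,"wy":0,"wz":0,"tx":-0.03,"ty":0,"tz":0,"claw":0.85},{"wx":0,"wy":0,"wz":0,"tx":-0.07,"ty":0,"tz":0,"claw":0.85},{"wx":0,"wy":0,"wz":0,"tx":-0.11,"ty":0,"tz":0,"claw":0.85},{"wx":0,"wy":0,"wz":0,"tx":-0.14,"ty":0,"tz":0,"claw":0.85},{"wx":0,"wy":0,"wz":0,"tx":-0.14,"ty":0.01,"tz":-0.04,"claw":0.85},{"wx":0,"wy":0,"wz":0,"tx":-0.14,"ty":0.01,"tz":-0.08,"claw":0.85},{"wx":0,"wy":0,"wz":0,"tx":-0.14,"ty":0.01,"tz":-0.12,"claw":0.85},{"wx":0,"wy":0,"wz":0,"tx":-0.14,"ty":0.01,"tz":-0.16,"claw":0.85}]' 40
python3 - <<'E'
from h import *
print(rel([.5355,-.0143,.15],down(np.radians(-9.5))))
E
```

```text
clock: 30.25
position: [0.4739, -0.2892, 0.0325]
tool_rot: [0.799, 1.566, -0.937]
force: [0.3, -0.3, -0.0]
grip_width: 0.0218
clock: 30.45
position: [0.4742, -0.2895, 0.0333]
tool_rot: [0.877, 1.565, -0.859]
force: [-0.1, 0.1, -1.3]
grip_width: 0.0216
clock: 31.25
position: [0.5099, -0.1313, 0.1731]
tool_rot: [0.907, 1.564, -0.83]
force: [1.6, 1.1, -0.4]
grip_width: 0.0218
{'t': array([ 0.0227,  0.0057, -0.1197]), 'w': array([-0.01,  0.23, -0.3 ])}
```

```bash
python3 -m creep '[{"wx":0,"wy":0,"wz":0,"tx":0,"ty":0.002,"tz":-0.04,"claw":0.85},{"wx":0,"wy":0,"wz":0,"tx":0,"ty":0.004,"tz":-0.08,"claw":0.85},{"wx":0,"wy":0,"wz":-0.3,"tx":0,"ty":0.006,"tz":-0.12,"claw":0.85},{"wx":0,"wy":0,"wz":-0.3,"tx":0,"ty":0.006,"tz":-0.12,"claw":0.85},{"wx":0,"wy":0,"wz":-0.3,"tx":0.04,"ty":0.006,"tz":-0.12,"claw":0.85},{"wx":0,"wy":0,"wz":-0.3,"tx":0.08,"ty":0.006,"tz":-0.12,"claw":0.85},{"wx":0,"wy":0,"wz":-0.3,"tx":0.11,"ty":0.006,"tz":-0.12,"claw":0.85},{"wx":0,"wy":0,"wz":-0.3,"tx":0.12,"ty":0.006,"tz":-0.12,"claw":0.85}]' 40
python3 -m creep '[{"wx":0,"wy":0,"wz":0,"tx":0,"ty":0,"tz":0,"claw":0.85},{"wx":0,"wy":0,"wz":0,"tx":0,"ty":0,"tz":0,"claw":0.85}]' 40
python3 - <<'E'
from h import *
print(rel([.5355,-.0143,.036],down(np.radians(-9.5))))
w=bot.grab_frame('wrist');cv2.imwrite('pics/w24.png',w)
d=bot.grab_frame('side');cv2.imwrite('pics/d24.png',cv2.resize(d[150:280,220:360],None,fx=4,fy=4,interpolation=2))
E
```

```text
clock: 32.05
position: [0.5347, -0.0149, 0.0504]
tool_rot: [-0.637, 1.565, -2.373]
force: [-0.7, -0.3, 0.5]
grip_width: 0.0217
clock: 32.25
position: [0.5352, -0.015, 0.0514]
tool_rot: [-0.529, 1.565, -2.266]
force: [-0.1, -0.2, -0.7]
grip_width: 0.0218
{'t': array([ 0.0154,  0.0002, -0.0008]), 'w': array([-0.02,  0.26,  0.15])}
```

View pics/w24.png

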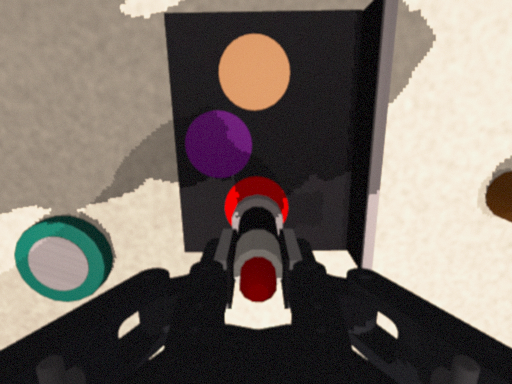

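View pics/d24.png

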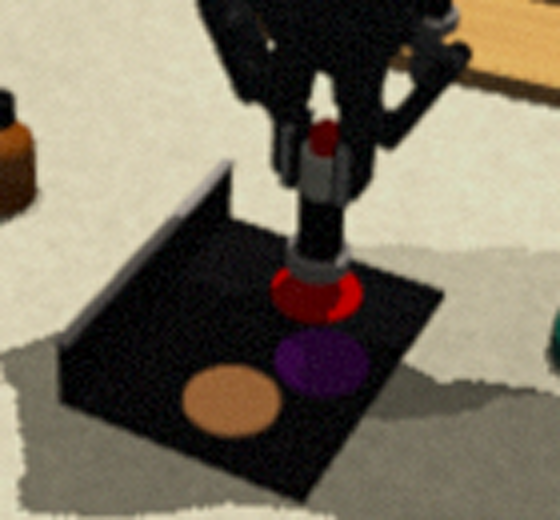

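Foot is centred over the red spot (u≈258 against 257). Feel down.

```bash
python3 -m creep '[{"wx":0,"wy":0,"wz":0,"tx":0.008,"ty":0,"tz":-0.0005,"claw":0.85},{"wx":0,"wy":0,"wz":0,"tx":0.011,"ty":0,"tz":-0.0005,"claw":0.85},{"wx":0,"wy":0,"wz":0,"tx":0.011,"ty":0,"tz":-0.0005,"claw":0.85}]' 40
python3 -m creep '[{"wx":0,"wy":0,"wz":0,"tx":0.002,"ty":0,"tz":0,"claw":0.85},{"wx":0,"wy":0,"wz":0,"tx":0.002,"ty":0,"tz":0,"claw":0.85}]' 40
python3 -m creep '[{"wx":0,"wy":0,"wz":0,"tx":0.0015,"ty":0,"tz":0,"claw":0.85},{"wx":0,"wy":0,"wz":0,"tx":0.0015,"ty":0,"tz":0,"claw":0.85}]' 40
```

```text
clock: 32.65
position: [0.5355, -0.0146, 0.0405]
tool_rot: [-0.366, 1.566, -2.103]
force: [-0.4, 0.5, -0.5]
grip_width: 0.0216
clock: 32.85
position: [0.5354, -0.0146, 0.0384]
tool_rot: [-0.408, 1.566, -2.145]
force: [0.4, 0.5, -0.5]
grip_width: 0.0215
clock: 33.05
position: [0.5353, -0.0146, 0.0367]
tool_rot: [-0.434, 1.566, -2.171]
force: [-0.2, -0.8, -1.0]
grip_width: 0.0217
```

```bash
python3 -m creep '[{"wx":0,"wy":0,"wz":0,"tx":0.0015,"ty":0,"tz":0,"claw":0.85},{"wx":0,"wy":0,"wz":0,"tx":0.0015,"ty":0,"tz":0,"claw":0.85}]' 40
python3 -m creep '[{"wx":0,"wy":0,"wz":0,"tx":0.0012,"ty":0,"tz":0,"claw":0.85},{"wx":0,"wy":0,"wz":0,"tx":0.0012,"ty":0,"tz":0,"claw":0.85}]' 40
```

```text
clock: 33.25
position: [0.5356, -0.0146, 0.0362]
tool_rot: [-0.249, 1.566, -1.986]
force: [-4.9, -1.0, 19.3]
grip_width: 0.0218
clock: 33.45
position: [0.5357, -0.0146, 0.0361]
tool_rot: [-0.112, 1.565, -1.849]
force: [-8.7, -0.6, 27.9]
grip_width: 0.0217
```

Contact at 0.036. Ease off, release, and lift towards peach.

```bash
python3 -m creep '[{"wx":0,"wy":0,"wz":0,"tx":-0.001,"ty":0,"tz":0,"claw":0.85},{"wx":0,"wy":0,"wz":0,"tx":-0.001,"ty":0,"tz":0,"claw":0.6},{"wx":0,"wy":0,"wz":0,"tx":-0.001,"ty":0,"tz":0,"claw":0.5},{"wx":0,"wy":0,"wz":0,"tx":-0.001,"ty":0,"tz":0,"claw":0.45},{"wx":0,"wy":0,"wz":0,"tx":-0.04,"ty":0,"tz":0,"claw":0.45},{"wx":0,"wy":0,"wz":0,"tx":-0.09,"ty":0,"tz":0,"claw":0.45},{"wx":0,"wy":0,"wz":0,"tx":-0.13,"ty":0,"tz":0,"claw":0.45},{"wx":0,"wy":0,"wz":0,"tx":-0.14,"ty":0,"tz":0,"claw":0.45}]' 40
python3 - <<'E'
from h import *
w=bot.grab_frame('wrist');c=bot.get_calibration('wrist');cv2.imwrite('pics/w25.png',w)
print(rel([.5458,-.290,.17],down(np.radians(-9.5))))
E
```

```text
clock: 34.25
position: [0.5375, -0.0136, 0.18]
tool_rot: [0.731, 1.564, -1.006]
force: [0.3, -0.4, -0.3]
grip_width: 0.0467
{'t': array([0.0111, 0.054 , 0.2709]), 'w': array([-0.04,  0.3 , -0.23])}
```

View pics/w25.png

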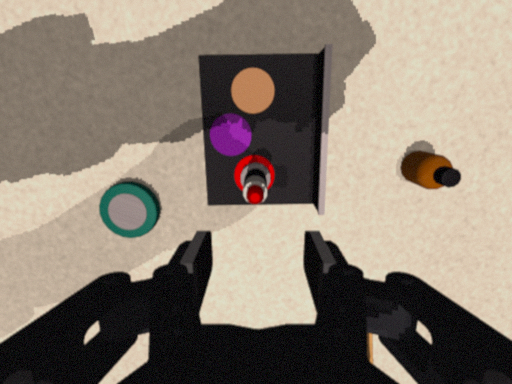

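Red stands upright on its red spot, with foot and ring concentric around (254,175). On to peach.

```bash
python3 -m creep '[{"wx":0,"wy":0,"wz":0,"tx":0,"ty":0.01,"tz":0.045,"claw":0.45},{"wx":0,"wy":0,"wz":0,"tx":0,"ty":0.02,"tz":0.09,"claw":0.45},{"wx":0,"wy":0,"wz":0,"tx":0,"ty":0.03,"tz":0.135,"claw":0.45},{"wx":0,"wy":0,"wz":0,"tx":0,"ty":0.04,"tz":0.18,"claw":0.45},{"wx":0,"wy":0,"wz":-0.2,"tx":0,"ty":0.05,"tz":0.225,"claw":0.45},{"wx":0,"wy":0.3,"wz":-0.2,"tx":0,"ty":0.054,"tz":0.27,"claw":0.45},{"wx":0,"wy":0.3,"wz":-0.2,"tx":0,"ty":0.054,"tz":0.271,"claw":0.45},{"wx":0,"wy":0.3,"wz":-0.2,"tx":0,"ty":0.054,"tz":0.271,"claw":0.45}]' 40
python3 - <<'E'
from h import *
w=bot.grab_frame('wrist');c=bot.get_calibration('wrist');cv2.imwrite('pics/w26.png',w)
print(rel([.5458,-.290,.030],down(np.radians(-9.5))))
E
```

```text
clock: 35.1
position: [0.5448, -0.2908, 0.1793]
tool_rot: [-1.953, 1.569, 2.591]
force: [0.4, 1.4, -0.3]
grip_width: 0.0466
{'t': array([0.1498, 0.0007, 0.0006]), 'w': array([-0.04, -0.05,  0.06])}
```

View pics/w26.png

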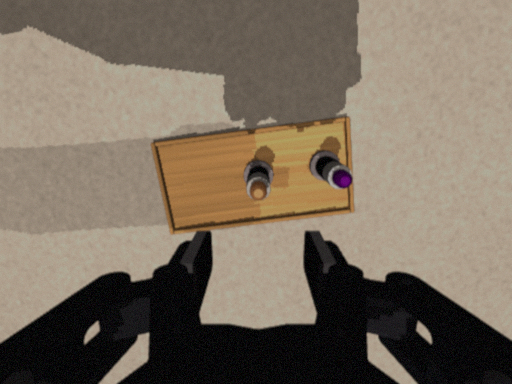

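```bash
python3 -m creep '[{"wx":0,"wy":0,"wz":0,"tx":0.04,"ty":0.0007,"tz":0,"claw":0.45},{"wx":0,"wy":0,"wz":0,"tx":0.08,"ty":0.0007,"tz":0,"claw":0.45},{"wx":0,"wy":0,"wz":0,"tx":0.12,"ty":0.0007,"tz":0,"claw":0.45},{"wx":0,"wy":0,"wz":0,"tx":0.15,"ty":0.0007,"tz":0,"claw":0.45},{"wx":0,"wy":0,"wz":0,"tx":0.15,"ty":0.0007,"tz":0,"claw":0.6},{"wx":0,"wy":0,"wz":0,"tx":0.15,"ty":0.0007,"tz":0,"claw":0.7},{"wx":0,"wy":0,"wz":0,"tx":0.15,"ty":0.0007,"tz":0,"claw":0.85},{"wx":0,"wy":0,"wz":0,"tx":0.15,"ty":0.0007,"tz":0,"claw":0.85}]' 40
python3 -m creep '[{"wx":0,"wy":0,"wz":0,"tx":0,"ty":0,"tz":0,"claw":0.85},{"wx":0,"wy":0,"wz":0,"tx":0,"ty":0,"tz":0,"claw":0.85}]' 40
python3 -m creep '[{"wx":0,"wy":0,"wz":0,"tx":-0.03,"ty":0,"tz":0,"claw":0.85},{"wx":0,"wy":0,"wz":0,"tx":-0.07,"ty":0,"tz":0,"claw":0.85},{"wx":0,"wy":0,"wz":0,"tx":-0.11,"ty":0,"tz":0,"claw":0.85},{"wx":0,"wy":0,"wz":0,"tx":-0.15,"ty":0,"tz":0,"claw":0.85},{"wx":0,"wy":0,"wz":0,"tx":-0.15,"ty":-0.01,"tz":-0.04,"claw":0.85},{"wx":0,"wy":0,"wz":0,"tx":-0.15,"ty":-0.02,"tz":-0.08,"claw":0.85},{"wx":0,"wy":0,"wz":0,"tx":-0.15,"ty":-0.03,"tz":-0.12,"claw":0.85},{"wx":0,"wy":0,"wz":0,"tx":-0.15,"ty":-0.035,"tz":-0.16,"claw":0.85}]' 40
python3 - <<'E'
from h import *
print(rel([.5495,.0768,.17],down(np.radians(-9.5))))
E
```

```text
clock: 35.95
position: [0.5467, -0.2897, 0.0315]
tool_rot: [1.628, 1.57, -0.11]
force: [-1.2, -0.6, -0.4]
grip_width: 0.0218
clock: 36.15
position: [0.5471, -0.2899, 0.0324]
tool_rot: [1.416, 1.568, -0.321]
force: [0.2, -0.2, -0.7]
grip_width: 0.0216
clock: 36.95
position: [0.5381, -0.1249, 0.1828]
tool_rot: [1.276, 1.568, -0.462]
force: [1.3, -0.3, -0.8]
grip_width: 0.0218
{'t': array([ 0.0125, -0.0224, -0.2008]), 'w': array([-0.07,  0.05, -0.16])}
```

```bash
python3 -m creep '[{"wx":0,"wy":0,"wz":0,"tx":0,"ty":-0.004,"tz":-0.04,"claw":0.85},{"wx":0,"wy":0,"wz":0,"tx":0,"ty":-0.008,"tz":-0.085,"claw":0.85},{"wx":0,"wy":0,"wz":0,"tx":0,"ty":-0.014,"tz":-0.13,"claw":0.85},{"wx":0,"wy":0,"wz":0,"tx":0,"ty":-0.02,"tz":-0.175,"claw":0.85},{"wx":0,"wy":0,"wz":-0.15,"tx":0,"ty":-0.0225,"tz":-0.201,"claw":0.85},{"wx":0,"wy":0,"wz":-0.15,"tx":0.02,"ty":-0.0225,"tz":-0.201,"claw":0.85},{"wx":0,"wy":0,"wz":-0.15,"tx":0.06,"ty":-0.0225,"tz":-0.201,"claw":0.85},{"wx":0,"wy":0,"wz":-0.15,"tx":0.1,"ty":-0.0225,"tz":-0.201,"claw":0.85}]' 40
python3 -m creep '[{"wx":0,"wy":0,"wz":0,"tx":0.02,"ty":0,"tz":0,"claw":0.85},{"wx":0,"wy":0,"wz":0,"tx":0.03,"ty":0,"tz":0,"claw":0.85},{"wx":0,"wy":0,"wz":0,"tx":0.03,"ty":0,"tz":0,"claw":0.85}]' 40
python3 - <<'E'
from h import *
print(rel([.5495,.0768,.036],down(np.radians(-9.5))))
w=bot.grab_frame('wrist');cv2.imwrite('pics/w27.png',w)
d=bot.grab_frame('side');cv2.imwrite('pics/d27.png',cv2.resize(d[150:280,220:360],None,fx=4,fy=4,interpolation=2))
E
```

```text
clock: 37.75
position: [0.5501, 0.077, 0.0821]
tool_rot: [1.372, 1.569, -0.366]
force: [0.7, -0.3, -1.3]
grip_width: 0.0219
clock: 38.05
position: [0.5498, 0.0771, 0.0516]
tool_rot: [0.958, 1.569, -0.78]
force: [-0.5, 0.1, -0.7]
grip_width: 0.0217
{'t': array([ 0.0156, -0.0003,  0.0003]), 'w': array([-0.05,  0.04, -0.06])}
```

View pics/w27.png

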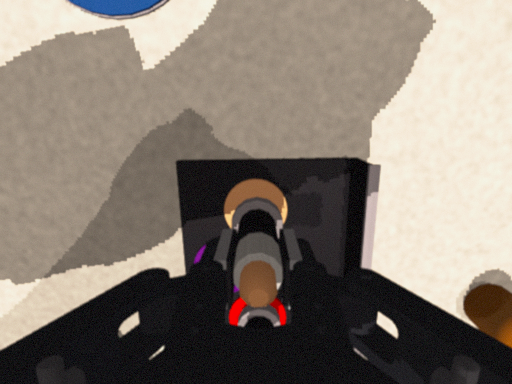

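View pics/d27.png

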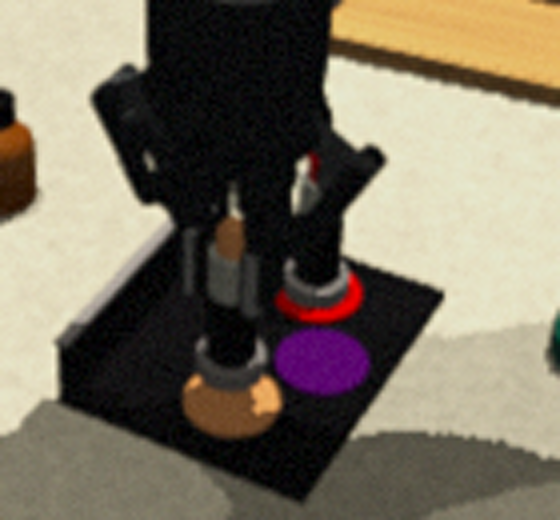

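Aligned over the peach spot (u≈256 against 257). Feel down.

```bash
python3 -m creep '[{"wx":0,"wy":0,"wz":0,"tx":0.008,"ty":0,"tz":0,"claw":0.85},{"wx":0,"wy":0,"wz":0,"tx":0.012,"ty":0,"tz":0,"claw":0.85},{"wx":0,"wy":0,"wz":0,"tx":0.012,"ty":0,"tz":0,"claw":0.85}]' 40
python3 -m creep '[{"wx":0,"wy":0,"wz":0,"tx":0.002,"ty":0,"tz":0,"claw":0.85},{"wx":0,"wy":0,"wz":0,"tx":0.002,"ty":0,"tz":0,"claw":0.85}]' 40
python3 -m creep '[{"wx":0,"wy":0,"wz":0,"tx":0.0012,"ty":0,"tz":0,"claw":0.85},{"wx":0,"wy":0,"wz":0,"tx":0.0012,"ty":0,"tz":0,"claw":0.85}]' 40
```

```text
clock: 38.45
position: [0.5507, 0.0771, 0.041]
tool_rot: [1.508, 1.568, -0.23]
force: [0.0, -0.4, -0.4]
grip_width: 0.0216
clock: 38.65
position: [0.5507, 0.077, 0.0389]
tool_rot: [1.488, 1.568, -0.25]
force: [0.0, 0.4, -0.3]
grip_width: 0.0219
clock: 38.85
position: [0.5507, 0.0771, 0.0377]
tool_rot: [1.499, 1.568, -0.239]
force: [-0.2, 0.0, -0.7]
grip_width: 0.0219
```

```bash
python3 -m creep '[{"wx":0,"wy":0,"wz":0,"tx":0.0015,"ty":0,"tz":0,"claw":0.85},{"wx":0,"wy":0,"wz":0,"tx":0.0015,"ty":0,"tz":0,"claw":0.85}]' 40
python3 -m creep '[{"wx":0,"wy":0,"wz":0,"tx":0.001,"ty":0,"tz":0,"claw":0.85},{"wx":0,"wy":0,"wz":0,"tx":0.001,"ty":0,"tz":0,"claw":0.85}]' 40
```

```text
clock: 39.05
position: [0.5506, 0.077, 0.036]
tool_rot: [1.462, 1.568, -0.276]
force: [0.3, 0.5, -0.5]
grip_width: 0.0216
clock: 39.25
position: [0.5506, 0.077, 0.0349]
tool_rot: [1.44, 1.568, -0.298]
force: [0.1, 0.3, -0.2]
grip_width: 0.0219
```

```bash
python3 -m creep '[{"wx":0,"wy":0,"wz":0,"tx":0.001,"ty":0,"tz":0,"claw":0.85},{"wx":0,"wy":0,"wz":0,"tx":0.001,"ty":0,"tz":0,"claw":0.85}]' 40
```

```text
clock: 39.45
position: [0.5508, 0.0772, 0.0346]
tool_rot: [1.448, 1.567, -0.29]
force: [-4.6, -0.6, 16.0]
grip_width: 0.0217
```

Contact. Release and lift.

```bash
python3 -m creep '[{"wx":0,"wy":0,"wz":0,"tx":-0.0005,"ty":0,"tz":0,"claw":0.85},{"wx":0,"wy":0,"wz":0,"tx":-0.0005,"ty":0,"tz":0,"claw":0.6},{"wx":0,"wy":0,"wz":0,"tx":-0.0005,"ty":0,"tz":0,"claw":0.5},{"wx":0,"wy":0,"wz":0,"tx":-0.0005,"ty":0,"tz":0,"claw":0.45},{"wx":0,"wy":0,"wz":0,"tx":-0.04,"ty":0,"tz":0,"claw":0.45},{"wx":0,"wy":0,"wz":0,"tx":-0.09,"ty":0,"tz":0,"claw":0.45},{"wx":0,"wy":0,"wz":0,"tx":-0.13,"ty":0,"tz":0,"claw":0.45},{"wx":0,"wy":0,"wz":0,"tx":-0.15,"ty":0,"tz":0,"claw":0.45}]' 40
python3 - <<'E'
from h import *
w=bot.grab_frame('wrist');cv2.imwrite('pics/w28.png',w)
print(rel([.6205,-.2918,.175],down(np.radians(-9.5))))
E
```

```text
clock: 40.25
position: [0.5512, 0.0777, 0.188]
tool_rot: [1.673, 1.564, -0.065]
force: [0.2, 0.1, -1.3]
grip_width: 0.0469
{'t': array([0.0154, 0.129 , 0.3531]), 'w': array([-0.08, -0.06, -0.51])}
```

View pics/w28.png

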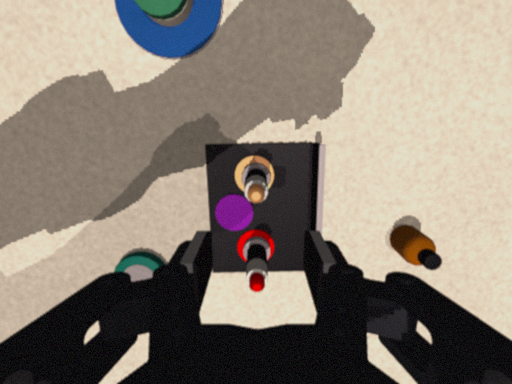

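Peach is upright on its own spot. Now plum.

```bash
python3 -m creep '[{"wx":0,"wy":0,"wz":0,"tx":0,"ty":0.016,"tz":0.045,"claw":0.45},{"wx":0,"wy":0,"wz":0,"tx":0,"ty":0.032,"tz":0.09,"claw":0.45},{"wx":0,"wy":0,"wz":0,"tx":0,"ty":0.048,"tz":0.135,"claw":0.45},{"wx":0,"wy":0,"wz":0,"tx":0,"ty":0.064,"tz":0.18,"claw":0.45},{"wx":0,"wy":0,"wz":-0.3,"tx":0,"ty":0.08,"tz":0.225,"claw":0.45},{"wx":0,"wy":0,"wz":-0.5,"tx":0,"ty":0.096,"tz":0.27,"claw":0.45},{"wx":0,"wy":0,"wz":-0.5,"tx":0.01,"ty":0.112,"tz":0.31,"claw":0.45},{"wx":0,"wy":0,"wz":-0.5,"tx":0.01,"ty":0.129,"tz":0.353,"claw":0.45}]' 40
python3 -m creep '[{"wx":0,"wy":0,"wz":0,"tx":0,"ty":0,"tz":0,"claw":0.45},{"wx":0,"wy":0,"wz":0,"tx":0,"ty":0,"tz":0,"claw":0.45}]' 40
python3 - <<'E'
from h import *
w=bot.grab_frame('wrist');cv2.imwrite('pics/w29.png',w)
print(rel([.6205,-.2918,.029],down(np.radians(-9.5))))
E
```

```text
clock: 41.1
position: [0.62, -0.2933, 0.1789]
tool_rot: [-2.296, 1.569, 2.249]
force: [0.5, -0.7, -0.6]
grip_width: 0.0469
clock: 41.3
position: [0.6194, -0.2943, 0.1777]
tool_rot: [-2.157, 1.567, 2.386]
force: [-0.4, 2.0, 0.1]
grip_width: 0.0466
{'t': array([ 0.1492,  0.0009, -0.0008]), 'w': array([-0.07, -0.13,  0.14])}
```

View pics/w29.png

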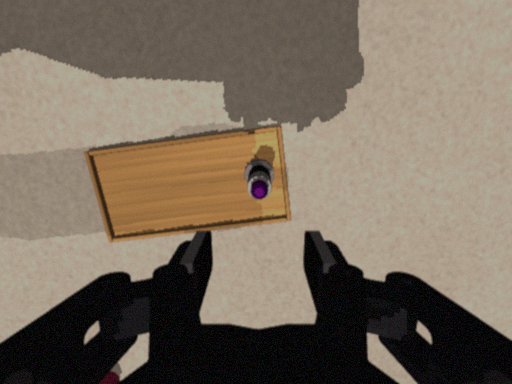

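```bash
python3 -m creep '[{"wx":0,"wy":0,"wz":0,"tx":0.04,"ty":0.001,"tz":-0.0015,"claw":0.45},{"wx":0,"wy":0,"wz":0,"tx":0.08,"ty":0.001,"tz":-0.0015,"claw":0.45},{"wx":0,"wy":0,"wz":0,"tx":0.12,"ty":0.001,"tz":-0.0015,"claw":0.45},{"wx":0,"wy":0,"wz":0,"tx":0.148,"ty":0.001,"tz":-0.0015,"claw":0.45},{"wx":0,"wy":0,"wz":0,"tx":0.148,"ty":0.001,"tz":-0.0015,"claw":0.6},{"wx":0,"wy":0,"wz":0,"tx":0.148,"ty":0.001,"tz":-0.0015,"claw":0.7},{"wx":0,"wy":0,"wz":0,"tx":0.148,"ty":0.001,"tz":-0.0015,"claw":0.85},{"wx":0,"wy":0,"wz":0,"tx":0.148,"ty":0.001,"tz":-0.0015,"claw":0.85}]' 40
python3 -m creep '[{"wx":0,"wy":0,"wz":0,"tx":0,"ty":0,"tz":0,"claw":0.85},{"wx":0,"wy":0,"wz":0,"tx":0,"ty":0,"tz":0,"claw":0.85}]' 40
python3 -m creep '[{"wx":0,"wy":0,"wz":0,"tx":-0.03,"ty":0,"tz":0,"claw":0.85},{"wx":0,"wy":0,"wz":0,"tx":-0.07,"ty":0,"tz":0,"claw":0.85},{"wx":0,"wy":0,"wz":0,"tx":-0.11,"ty":0,"tz":0,"claw":0.85},{"wx":0,"wy":0,"wz":0,"tx":-0.15,"ty":0,"tz":0,"claw":0.85},{"wx":0,"wy":0,"wz":0,"tx":-0.15,"ty":-0.02,"tz":-0.04,"claw":0.85},{"wx":0,"wy":0,"wz":0,"tx":-0.15,"ty":-0.04,"tz":-0.08,"claw":0.85},{"wx":0,"wy":0,"wz":0,"tx":-0.15,"ty":-0.06,"tz":-0.12,"claw":0.85},{"wx":0,"wy":0,"wz":0,"tx":-0.15,"ty":-0.08,"tz":-0.16,"claw":0.85}]' 40
python3 - <<'E'
from h import *
print(rel([.5175,.0355,.17],down(np.radians(-9.5))))
E
```

```text
clock: 42.15
position: [0.6216, -0.2913, 0.0321]
tool_rot: [-3.044, 1.569, 1.502]
force: [-0.5, 0.2, -1.0]
grip_width: 0.0218
clock: 42.35
position: [0.6221, -0.2915, 0.0331]
tool_rot: [2.391, 1.569, 0.653]
force: [0.1, -0.1, -0.6]
grip_width: 0.022
clock: 43.15
position: [0.5688, -0.1191, 0.1837]
tool_rot: [2.114, 1.569, 0.376]
force: [1.8, 0.8, -0.6]
grip_width: 0.0213
{'t': array([ 0.0137, -0.0764, -0.1439]), 'w': array([-0.09, -0.06, -0.11])}
```

```bash
python3 -m creep '[{"wx":0,"wy":0,"wz":0,"tx":0,"ty":-0.02,"tz":-0.04,"claw":0.85},{"wx":0,"wy":0,"wz":0,"tx":0,"ty":-0.04,"tz":-0.08,"claw":0.85},{"wx":0,"wy":0,"wz":0,"tx":0,"ty":-0.06,"tz":-0.12,"claw":0.85},{"wx":0,"wy":0,"wz":-0.1,"tx":0,"ty":-0.0755,"tz":-0.144,"claw":0.85},{"wx":0,"wy":0,"wz":-0.1,"tx":0,"ty":-0.0755,"tz":-0.144,"claw":0.85},{"wx":0,"wy":0,"wz":-0.1,"tx":0.03,"ty":-0.0755,"tz":-0.144,"claw":0.85},{"wx":0,"wy":0,"wz":-0.1,"tx":0.07,"ty":-0.0755,"tz":-0.144,"claw":0.85},{"wx":0,"wy":0,"wz":-0.1,"tx":0.1,"ty":-0.0755,"tz":-0.144,"claw":0.85}]' 40
python3 -m creep '[{"wx":0,"wy":0,"wz":0,"tx":0.02,"ty":0,"tz":0,"claw":0.85},{"wx":0,"wy":0,"wz":0,"tx":0.03,"ty":0,"tz":0,"claw":0.85},{"wx":0,"wy":0,"wz":0,"tx":0.03,"ty":0,"tz":0,"claw":0.85}]' 40
python3 - <<'E'
from h import *
print(rel([.518,.0355,.036],down(np.radians(-9.5))))
w=bot.grab_frame('wrist');cv2.imwrite('pics/w30.png',w)
d=bot.grab_frame('side');cv2.imwrite('pics/d30.png',cv2.resize(d[150:280,220:360],None,fx=4,fy=4,interpolation=2))
E
```

```text
clock: 43.95
position: [0.5184, 0.0346, 0.0822]
tool_rot: [3.033, 1.57, 1.294]
force: [1.2, 0.9, -1.3]
grip_width: 0.0215
clock: 44.25
position: [0.5182, 0.0343, 0.0516]
tool_rot: [-1.78, 1.57, 2.764]
force: [-0.8, -0.0, -0.8]
grip_width: 0.0217
{'t': array([ 0.0156, -0.0004, -0.0011]), 'w': array([-0.15, -0.01,  0.07])}
```

View pics/w30.png

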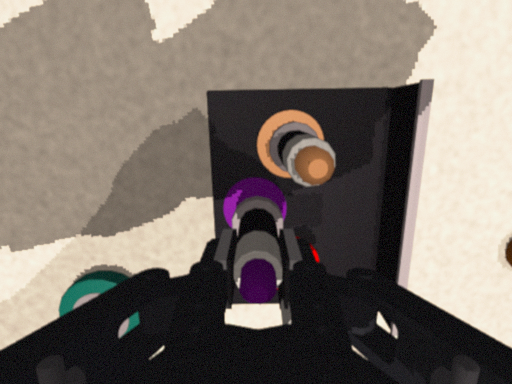

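View pics/d30.png

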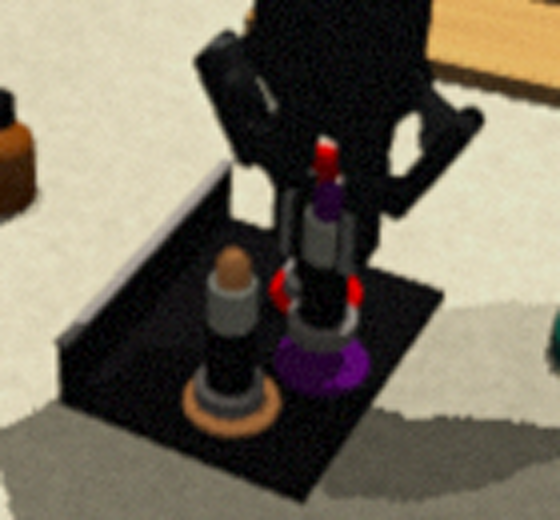

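Foot u≈258, purple spot u≈255.5, so about 1.5 mm too far back. Correct, then feel down.

```bash
python3 -m creep '[{"wx":0,"wy":0,"wz":0,"tx":0.008,"ty":-0.0015,"tz":-0.001,"claw":0.85},{"wx":0,"wy":0,"wz":0,"tx":0.012,"ty":-0.0015,"tz":-0.001,"claw":0.85},{"wx":0,"wy":0,"wz":0,"tx":0.012,"ty":-0.0015,"tz":-0.001,"claw":0.85}]' 40
python3 -m creep '[{"wx":0,"wy":0,"wz":0,"tx":0.002,"ty":0,"tz":0,"claw":0.85},{"wx":0,"wy":0,"wz":0,"tx":0.002,"ty":0,"tz":0,"claw":0.85}]' 40
python3 -m creep '[{"wx":0,"wy":0,"wz":0,"tx":0.0015,"ty":0,"tz":0,"claw":0.85},{"wx":0,"wy":0,"wz":0,"tx":0.0015,"ty":0,"tz":0,"claw":0.85}]' 40
```

```text
clock: 44.65
position: [0.5176, 0.0358, 0.0409]
tool_rot: [2.225, 1.57, 0.486]
force: [-0.1, -0.1, -1.0]
grip_width: 0.0216
clock: 44.85
position: [0.5176, 0.0357, 0.0388]
tool_rot: [2.181, 1.57, 0.442]
force: [0.3, -0.3, -0.6]
grip_width: 0.0217
clock: 45.05
position: [0.5176, 0.0358, 0.0372]
tool_rot: [2.24, 1.57, 0.501]
force: [-0.5, 0.4, -1.1]
grip_width: 0.0213
```

```bash
python3 -m creep '[{"wx":0,"wy":0,"wz":0,"tx":0.0012,"ty":0,"tz":0,"claw":0.85},{"wx":0,"wy":0,"wz":0,"tx":0.0012,"ty":0,"tz":0,"claw":0.85}]' 40
python3 -m creep '[{"wx":0,"wy":0,"wz":0,"tx":0.0012,"ty":0,"tz":0,"claw":0.85},{"wx":0,"wy":0,"wz":0,"tx":0.0012,"ty":0,"tz":0,"claw":0.85}]' 40
```

```text
clock: 45.25
position: [0.5176, 0.0357, 0.036]
tool_rot: [2.238, 1.57, 0.499]
force: [-0.6, 0.3, -1.2]
grip_width: 0.0216
clock: 45.45
position: [0.5179, 0.0358, 0.0358]
tool_rot: [1.666, 1.569, -0.073]
force: [-6.9, -1.5, 24.6]
grip_width: 0.0215
```

Contact. Release, lift, and check.

```bash
python3 -m creep '[{"wx":0,"wy":0,"wz":0,"tx":-0.0008,"ty":0,"tz":0,"claw":0.85},{"wx":0,"wy":0,"wz":0,"tx":-0.0008,"ty":0,"tz":0,"claw":0.6},{"wx":0,"wy":0,"wz":0,"tx":-0.0008,"ty":0,"tz":0,"claw":0.5},{"wx":0,"wy":0,"wz":0,"tx":-0.0008,"ty":0,"tz":0,"claw":0.5},{"wx":0,"wy":0,"wz":0,"tx":-0.04,"ty":0,"tz":0,"claw":0.5},{"wx":0,"wy":0,"wz":0,"tx":-0.09,"ty":0,"tz":0,"claw":0.45},{"wx":0,"wy":0,"wz":0,"tx":-0.13,"ty":0,"tz":0,"claw":0.45},{"wx":0,"wy":0,"wz":0,"tx":-0.15,"ty":0,"tz":0,"claw":0.45}]' 40
python3 -m creep '[{"wx":0,"wy":0,"wz":0,"tx":-0.02,"ty":0,"tz":-0.03,"claw":0.45},{"wx":0,"wy":0,"wz":0,"tx":-0.05,"ty":0,"tz":-0.03,"claw":0.45},{"wx":0,"wy":0,"wz":0,"tx":-0.05,"ty":0,"tz":-0.03,"claw":0.45},{"wx":0,"wy":0,"wz":0,"tx":-0.05,"ty":0,"tz":-0.03,"claw":0.45}]' 40
python3 - <<'E'
from h import *
w=bot.grab_frame('wrist');cv2.imwrite('pics/w31.png',cv2.resize(w[60:300,140:400],None,fx=3,fy=2.5,interpolation=2) if 0 else cv2.resize(w[90:270,180:360],None,fx=3.3,fy=3.3,interpolation=2))
d=bot.grab_frame('side');cv2.imwrite('pics/d31.png',cv2.resize(d[170:384,200:350],None,fx=2.8,fy=2.8,interpolation=2))
s=bot.grab_frame('scene');cv2.imwrite('pics/s31.png',cv2.resize(s[120:250,200:400],None,fx=3.5,fy=3.5,interpolation=2))
E
```

```text
clock: 46.25
position: [0.5185, 0.0361, 0.1889]
tool_rot: [1.772, 1.566, 0.033]
force: [0.5, 0.4, 0.3]
grip_width: 0.0472
clock: 46.65
position: [0.5233, 0.0654, 0.239]
tool_rot: [1.707, 1.565, -0.032]
force: [-0.9, -0.1, -1.3]
grip_width: 0.0467
```

View pics/w31.png

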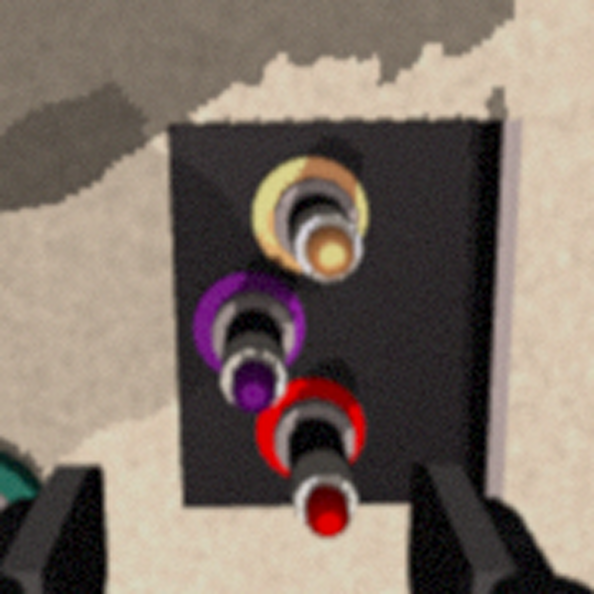

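View pics/d31.png

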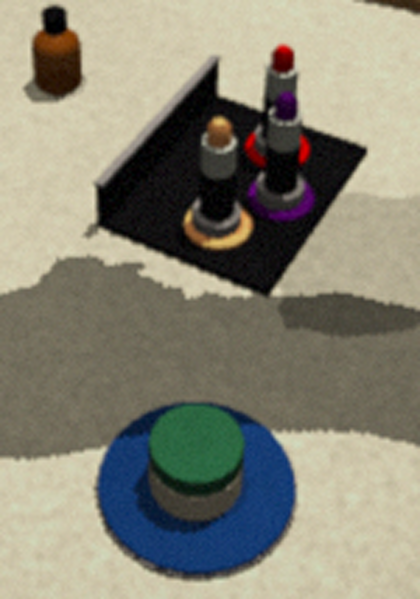

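View pics/s31.png

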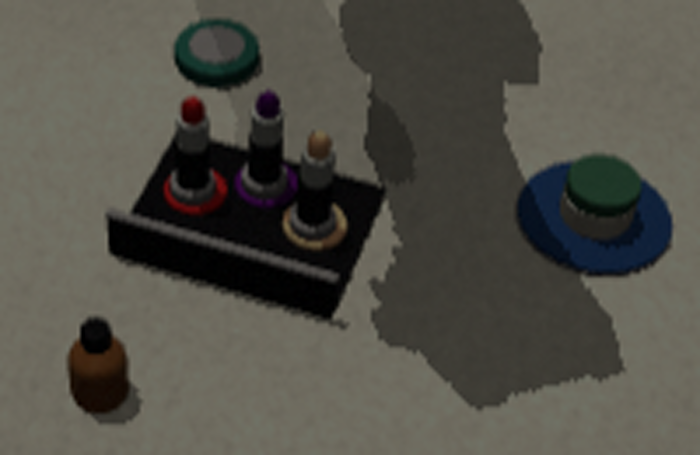

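All three stand upright on their own colours. A numeric check of the centring:

```bash
python3 - <<'E'
from h import *
from meas import cols
cw=bot.get_calibration('wrist');cd=bot.get_calibration('side')
# 4 feet-in-ring prediction: project foot top circle (z=.019) for exact centring, compare with image
w=bot.grab_frame('wrist');d=bot.grab_frame('side');s=bot.grab_frame('scene');cs=bot.get_calibration('scene')
spots={'red':(.5329,-.0146),'plum':(.5149,.0346),'peach':(.5470,.0763)}
S={}
for nm,im,c,roi in(('w',w,cw,(227,110,340,260)),('d',d,cd,(230,175,340,270)),('s',s,cs,(225,140,305,200))):
  for n,m in cols(im,roi).items():
    if n=='green':continue
    k,l,st,ce=cv2.connectedComponentsWithStats(m.astype(np.uint8))
    p=proj(c,[*spots[n],.093])
    g=[i for i in range(1,k) if st[i,4]>8]
    if not g: continue
    i=min(g,key=lambda i:np.hypot(*(ce[i]-p)))
    S.setdefault(n,[]).append(ray(c,*ce[i]));print(nm,n,'bullet px',ce[i].round(1),'expected',p.round(1),st[i,4])
for n in S:
    x,e=tri(S[n]);print(n,x.round(4),np.round(e,4),'off mm',((x[:2]-spots[n])*1e3).round(1))
E
```

```text
w red bullet px [279.5 245.5] expected [278.5 245.6] 126
w plum bullet px [257.1 207.2] expected [255.4 207.2] 162
w peach bullet px [280.4 165.8] expected [278.9 164.9] 179
d red bullet px [301.  188.8] expected [301.6 188.7] 31
d plum bullet px [302.1 206.4] expected [303.1 205.6] 50
d peach bullet px [278.3 216. ] expected [279.  215.1] 66
s red bullet px [262.5 171.8] expected [255.6 148.2] 12
s plum bullet px [282.9 170.2] expected [277.1 146.4] 12
s peach bullet px [291.2 158. ] expected [291.9 158.1] 10
red [ 0.5444 -0.0148  0.066 ] [0.0153 0.0219 0.0358] off mm [11.5 -0.2]
plum [0.5261 0.0339 0.0624] [0.014  0.0221 0.0337] off mm [11.2 -0.7]
peach [0.5479 0.0753 0.0917] [0.0008 0.0017 0.0016] off mm [ 0.9 -1. ]
```

Wrist and side views put every lipstick within about 1–1.5 mm of its spot centre. For red and plum, the scene view picked up the spot instead of the bullet because it is too dark, so I discard those two fits. Handing in.

```bash
python3 - <<'E'
from h import *
print(bot.job_done(),bot.observe()['clock'])
E
```

```text
the job is handed in; nothing more can be done
the job is handed in; nothing more can be done
```

The job is done and handed in at about 47 s. I stood all three lipsticks on the tray, then set the pot on the blue pad. Then I put each lipstick back on the spot of its own colour; red and peach had been swapped.

**Last checks**
- **Lipsticks:** in the wrist and side views all three are upright and within about 1–1.5 mm of their spot centres.
- **Pot:** it was within about 2 mm of the pad's middle when checked just after placing, and looked unmoved in the final side view.
- **Bottle:** I never went near it, and it looks unmoved in the last pictures.
- **Robot:** the gripper was open and clear of everything at hand-in. The highest wrist force I read while setting things down was about 29 N.

**What failed or disagreed**
- **Missed first grasp:** the fingertips stood about 35 mm higher than the TCP reading and the given sizes imply. The first close went around the plum's bullet without any sign of touching it. I measured the offset, allowed for it, and felt for contact at each placing.
- **Bad scene fits:** the final scene-camera check failed for red and plum because the dark image made it pick the wrong blobs. I discarded those two.

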